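# Lids back on the washed pots

## Task

The four stoneware pots have been washed and dried and their wooden lids lie scattered between them. Put each lid on the pot it fits, knob up, its plug dropped fully into the mouth so that it sits level on the rim. Leave the pots and the full glass of juice standing where they are.

Things in the scene. Friction and masses are not known exactly. Their poses are not given: they have to be found in the camera images.
- pot_large: The wide round white stoneware pot, open: 104 mm across, 64 mm high, round mouth 90 mm across. Wall 7 mm, floor 6 mm thick, empty, rim level. Loose, about 0.4 kg. Origin at the centre of its underside, z up. 
- pot_small: The narrow round white stoneware pot, open: 80 mm across, 72 mm high, round mouth 66 mm across. Wall 7 mm, floor 6 mm thick, empty, rim level. Loose, about 0.4 kg. Origin at the centre of its underside, z up. 
- pot_square: The square white stoneware pot, open: 92 x 92 mm with rounded corners, 58 mm high, square mouth 78 x 78 mm. Wall 7 mm, floor 6 mm thick, empty, rim level. Loose, about 0.4 kg. Origin at the centre of its underside, z up. x and y lie along its sides.
- pot_oblong: The oblong white stoneware dish, open: 120 mm along its x by 78 mm along its y, rounded corners, 50 mm high, mouth 106 x 64 mm. Wall 7 mm, floor 6 mm thick, empty, rim level. Loose, about 0.4 kg. Origin at the centre of its underside, z up. 
- lid_large: The lid of the wide round pot: pale wooden disc 104 mm across, about 0.09 kg, with an upright round knob 26 mm across. Plug below, 12 mm high, 4 mm play all round in the pot's mouth (8 mm at its tapered foot). Lies loose, knob up, on its plug. Origin: centre of the plug's underside, z up; disc z 12 to 22 mm, knob z 22 to 48 mm.
- lid_small: The lid of the narrow round pot: pale wooden disc 80 mm across, about 0.06 kg, with an upright round knob 26 mm across. Plug below, 12 mm high, 4 mm play all round in the pot's mouth (8 mm at its tapered foot). Lies loose, knob up, on its plug. Origin: centre of the plug's underside, z up; disc z 12 to 22 mm, knob z 22 to 48 mm.
- lid_square: The lid of the square pot: pale wooden plate 92 x 92 mm with rounded corners, about 0.08 kg, with a square knob 24 x 24 mm. x, y along the sides of plate and knob; fits at any quarter turn. Plug below, 12 mm high, 4 mm play all round in the pot's mouth (8 mm at its tapered foot). Lies loose, knob up, on its plug. Origin: centre of the plug's underside, z up; disc z 12 to 22 mm, knob z 22 to 48 mm.
- lid_oblong: The lid of the oblong dish: pale wooden plate 120 mm along its x by 78 mm along its y, about 0.09 kg, its knob a bar 56 mm along x, 18 mm along y. Fits either way round. Plug below, 12 mm high, 4 mm play all round in the pot's mouth (8 mm at its tapered foot). Lies loose, knob up, on its plug. Origin: centre of the plug's underside, z up; disc z 12 to 22 mm, knob z 22 to 48 mm.
- juice: A full glass of orange juice, 69 mm across, 100 mm high, loose, standing among the pots. Origin at the centre of its underside, z up. To be left standing where it is.
Mind the look-alikes: they are no part of the job. Leave any blue or purple look-alike of the lid_oblong alone.

How it is judged:
At the end, for the whole second after the job is handed in: Each lid is in its own pot: centred within 8 mm, level within 0.06 rad, plug at most 3 mm short of fully home. Pots upright (0.06 rad), within 60 mm of where they stood; juice glass upright (0.1 rad), within 40 mm of where it stood. All released and at rest (z of lid_large in the frame of pot_large between 0.048 and 0.055 m and horizontal distance between lid_large and pot_large below 0.008 m and angle between each of lid_large, pot_large, lid_small, pot_small, lid_square, pot_square, lid_oblong, pot_oblong's own z axis and vertical below 0.06 rad and distance of each of pot_large, pot_small, pot_square, pot_oblong from where it was at the start of the episode below 0.06 m and linear speed of each of lid_large, lid_small, lid_square, lid_oblong below 0.02 m/s and z of lid_small in the frame of pot_small between 0.056 and 0.063 m and horizontal distance between lid_small and pot_small below 0.008 m and z of lid_square in the frame of pot_square between 0.042 and 0.049 m and horizontal distance between lid_square and pot_square below 0.008 m and z of lid_oblong in the frame of pot_oblong between 0.034 and 0.041 m and horizontal distance between lid_oblong and pot_oblong below 0.008 m and angle between juice's own z axis and vertical below 0.1 rad and distance of juice from where it was at the start of the episode below 0.04 m); the robot touches nothing.
It fails at once if the glass of juice is knocked over (angle between juice's own z axis and vertical above 0.35 rad).
It fails at once if a pot is tipped over (angle between any of pot_large, pot_small, pot_square, pot_oblong's own z axis and vertical above 0.5 rad).
It also fails if it takes over 104 s, if anything falls off the work surface, if the arm or the gripper's body presses on something with over 40 N, if the wrist force passes 120 N, or if a joint passes its speed limit or range.

## Robot

A 6-joint arm with a two-finger parallel gripper is mounted at the origin on a cart in front of the work surface, level with it; the furniture and walls round the work are solid. World frame = base frame: x ahead of the robot, y to its left, z up, the work surface at z = 0. Lengths are in m, angles in rad, forces in N, time in s.
With the tool pointing down it reaches from about 0.4 to 0.825 m from the base axis. Payload 7 kg.
Tool frame: the origin (TCP) lies on the centre line of the jaws, within the pads' length; the fingertips stand 22 mm ahead of it and the grasp point (between the pads) lies 3 mm ahead of it (arm.tcp_to_tips is the distance from the TCP to the fingertips, in m); z points along the fingers, y is the line along which they close (so a half turn about z gives the same grasp; the last joint's range is limited). The gripper opens to 88 mm and grips with 3 to 60 N. Pads are 19 mm wide; open, the fingers measure 130 mm over their backs; the gripper's body (78 mm by 193 mm) begins 47 mm behind the grasp point.
Start: joints at [1.621, 0.359, 0.012, 0, -1.224, -0.288], TCP at [0.159, 0.656, 0.221] pointing down, gripper open.
Joint ranges: [-3.07, 3.07], [-1.43, 2.12], [-1.02, 1.25], [-3.03, 1.67], [-3.05, -0], [-3.03, 3.03]. Speed limits (rad/s): [2.39, 2.39, 3.01, 3.14, 3.14, 3.14].

## Interface

Orientations are given as [roll, pitch, yaw] about the fixed x, y, z axes, in that order (R = Rz(yaw) Ry(pitch) Rx(roll)).
In Python, from station import arm gives the robot as it stands.
- The arm moves only by the tool jog_arm, never from a script. Its argument "targets" is a list of rows, each an object of numbers: "dx", "dy", "dz": the shift along the tool's x, y, z in mm; "rx", "ry", "rz": the turn, a rotation vector about the tool's x, y, z in rad; "gripper": the closure, from 0 (fully open) to 1 (shut). In form: [{"dx": .., "dy": .., "dz": .., "rx": .., "ry": .., "rz": .., "gripper": ..}, ...]. A call has exactly 8 rows; each row is the pose to reach, as a shift and turn from the pose commanded when the call began, along the tool's axes at that moment; what a row does not reach only later rows make up. A row lasts 1/12 s, in which the tool goes at most 41.7 mm and 7.16 degrees, less where a joint would pass 70% of its speed; a pose out of reach is approached as far as the arm can. A call with a gripper value outside its range is refused whole. The fingers move at their own pace and stop on an object; "force" is the grip in N (left out, the last holds). Time passes only in rows, so rows that repeat a pose let the fingers close, or fill a call up. It gives the time, the measured TCP pose, the force, the opening and the grip force at its end, in the units of the state.
- arm.get_state(): the state, without advancing time (a new reading comes with each control period).
- arm.grab_frame(name): name is "scene" or "top"; returns a dict with "frame" (384x512x3 uint8, red, green, blue), "z_map" (384x512 float32, m along the optical axis (not along the pixel's ray), 0 where there is no reading), "fx", "fy", "cx", "cy" (pixels), "distortion" ([k1, k2, p1, p2, k3] as OpenCV has them; the pictures are not rectified), "view" (4x4, takes a point from world to camera coordinates). Camera axes: x right, y down, z forward; pixel columns grow to the right and rows downward; lengths in m; the calibration is good to about 2 mm. A picture is of the moment at which its call begins.
- arm.job_done(): hands the job in; it is judged then, once.
The state is a dict: "t": time; "q": joint angles; "qd": joint speeds; "joint_efforts": joint torques, N m; "eef_pos": TCP position; "ee_rot": TCP orientation; "force": force on the tool from outside, world axes, zero at the start; "moment": the same for the moment, N m; "width": finger opening in m; "gripper_force": force on a finger pad.
Only numpy, scipy, OpenCV 4.12 (cv2) and the standard library are available. Lean on these libraries where they do the work, as an engineer would, in place of code of your own. Each camera call takes 0.05 s, during which the arm holds its last target. There are 200 camera calls.

## Working session

There is one attempt and no reset: what is moved stays moved. The work goes in short steps, Python scripts to look and compute and a tool call to move; the robot and the scene stay as the last step left them, time stands still between calls to the robot, and variables do not carry over. Pictures are saved under pics/ and viewed, at most 14 in all, crops included, and the job is handed in when it is done.

Besides the shell and the picture viewer there is one more tool, called after "Emit:" as a command line: name --argument value ..., lists and objects as JSON in quotes. jog_arm: Moves the arm, as the interface text tells. Its arguments: {"type":"object","properties":{"targets":{"type":"array","items":{"type":"object","properties":{"dx":{"type":"number"},"dy":{"type":"number"},"dz":{"type":"number"},"rx":{"type":"number"},"ry":{"type":"number"},"rz":{"type":"number"},"gripper":{"type":"number"}}}},"force":{"type":"number"}},"required":["targets"]}

```bash
ls; mkdir -p pics; cat > h.py <<'E'
import numpy as np, cv2
from station import arm
def grab(n):
    f=arm.grab_frame(n); f['K']=np.array([[f['fx'],0,f['cx']],[0,f['fy'],f['cy']],[0,0,1.]]); f['D']=np.array(f['distortion'],float); f['view']=np.array(f['view']); return f
def cloud(f):
    h,w=f['z_map'].shape; u,v=np.meshgrid(np.arange(w),np.arange(h))
    p=cv2.undistortPoints(np.stack([u,v],-1).reshape(-1,1,2).astype(np.float64),f['K'],f['D']).reshape(h,w,2)
    z=f['z_map'].astype(float); c=np.dstack([p[...,0]*z,p[...,1]*z,z]); V=f['view']
    P=(c-V[:3,3])@V[:3,:3]; P[z==0]=np.nan; return P
def ray(f,uv,h):
    p=cv2.undistortPoints(np.array(uv,float).reshape(-1,1,2),f['K'],f['D']).reshape(-1,2)
    V=f['view']; d=np.c_[p,np.ones(len(p))]@V[:3,:3]; o=-V[:3,:3].T@V[:3,3]
    return o+d*((h-o[2])/d[:,2])[:,None]
def save(f,n,s=1.5): cv2.imwrite('pics/'+n,cv2.resize(f['frame'][...,::-1],None,fx=s,fy=s,interpolation=cv2.INTER_CUBIC))
E
python3 - <<'E'
from h import *
for n in('top','scene'):
    f=grab(n); save(f,n+'0.png'); np.savez(n+'0.npz',**{k:v for k,v in f.items()})
    V=f['view'];print(n,-V[:3,:3].T@V[:3,3],V[:3,:3].round(2).tolist(),f['fx'])
print(arm.get_state())
E
```

```text
pics
top [0.33052534 0.00353571 1.49484643] [[-0.01, -1.0, 0.0], [-0.99, 0.01, -0.13], [0.13, -0.0, -0.99]] 429.13479431347616
scene [1.30246253 0.49183431 1.11657698] [[-0.53, 0.85, 0.01], [0.64, 0.41, -0.65], [-0.55, -0.34, -0.76]] 392.2853671810458
{'t': 0.1, 'q': array([ 1.62109417e+00,  3.59296293e-01,  1.11732696e-02, -3.22103966e-04,
       -1.22408923e+00, -2.88080167e-01]), 'qd': array([ 0.00079403, -0.00237589,  0.00060635,  0.00207963, -0.00030251,
       -0.00155147]), 'joint_efforts': array([-9.26468019e-04, -5.84162450e+01,  2.93751365e+01,  7.01555058e+00,
        1.02144544e-02, -5.18152433e-05]), 'eef_pos': array([0.15892442, 0.65557715, 0.21973612]), 'ee_rot': array([ 3.14014904e+00, -1.11980318e-04, -2.37891910e-01]), 'force': array([0.0850829 , 0.03850711, 0.00197229]), 'moment': array([ 0.0285139 , -0.00466506,  0.01194493]), 'gripper_force': 0.0, 'width': 0.0877028972005039}
```

View pics/top0.png

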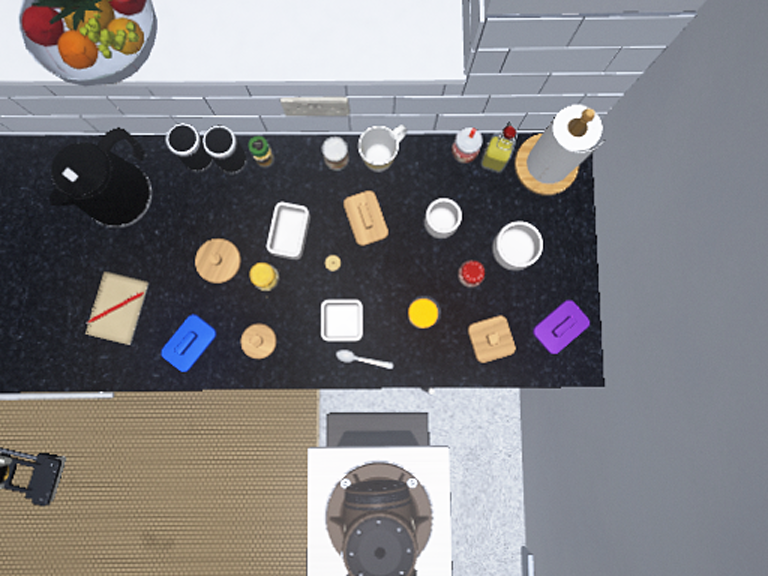

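View pics/scene0.png

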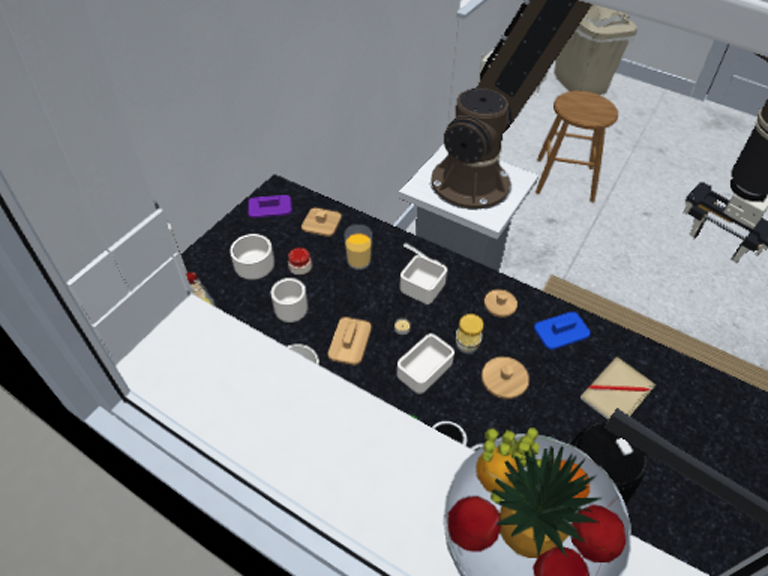

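Top view (768x576 picture): wooden lids are large (218,260), small (258,341), square (492,339) and oblong (366,218). Pots are oblong (288,230), square (342,320), small (443,217) and large (517,245); juice is at (423,312).
Three things could be lid_oblong: wooden (366,218), blue (188,343) and purple (562,327). The wooden one fits, because the lid is pale wood and the blue and purple ones are the named look-alikes.

```bash
cat > meas.py <<'E'
from h import *
px={'lid_large':(218,260,.022),'lid_small':(258,341,.022),'lid_square':(492,339,.022),'lid_oblong':(366,218,.022),
'pot_oblong':(288,230,.05),'pot_square':(342,320,.058),'pot_small':(443,217,.072),'pot_large':(517,245,.064),'juice':(423,312,.1),'redjar':(471,273,.05),'yeljar':(264,276,.07)}
def run(f,names=px):
    P=cloud(f); Z=P[...,2]
    for n in names:
        u,v,h=px[n]; u,v=int(u/1.5),int(v/1.5)
        m=((Z>.008)&(Z<.14)).astype(np.uint8)
        k,l=cv2.connectedComponents(m,connectivity=4)
        w=l[v-6:v+7,u-6:u+7]; w=w[w>0]; 
        if len(w)==0: print(n,'none'); continue
        b=l==np.bincount(w).argmax()
        zt=np.nanpercentile(Z[b],98)
        top=b&(Z>h-.006)&(Z<h+.006)   # the plate/rim surface
        q=P[top][:,:2]
        r=cv2.minAreaRect((q*1000).astype(np.float32))
        c=cv2.findContours(top.astype(np.uint8),cv2.RETR_EXTERNAL,cv2.CHAIN_APPROX_NONE)[0]; c=max(c,key=len)[:,0]
        w=ray(f,c,h)[:,:2]*1000; rr=cv2.minAreaRect(w.astype(np.float32)); mc=cv2.minEnclosingCircle(w.astype(np.float32))
        kn=P[b&(Z>.04)] if 'lid' in n else np.zeros((0,3))
        kk=(kn[:,:2].mean(0)*1000).round(0) if len(kn) else ''
        print(n,'zmax %.3f'%zt,'rect',np.round(rr[0],1),np.round(rr[1]),round(rr[2]),'circ',np.round(mc[0],1),round(mc[1]),'knob',kk, 'R %.3f'%np.hypot(*np.array(rr[0])/1000))
E
python3 - <<'E'
from meas import *
f=dict(np.load('top0.npz')); run(f)
g=f['frame'][115:240,100:410,::-1]; cv2.imwrite('pics/crop.png',cv2.resize(g,None,fx=2.5,fy=2.5,interpolation=cv2.INTER_CUBIC))
E
```

```text
lid_large zmax 0.051 rect [575.6 366.3] [101. 102.] 90 circ [576.1 366. ] 53 knob [574. 367.] R 0.682
lid_small zmax 0.051 rect [388.2 270. ] [78. 76.] 45 circ [388.4 270.1] 40 knob [388. 270.] R 0.473
lid_square zmax 0.051 rect [ 389.  -263.4] [91. 91.] 17 circ [ 388.9 -263.8] 58 knob [ 389. -263.] R 0.470
lid_oblong zmax 0.053 rect [673.1  21.6] [120.  78.] 18 circ [673.5  22. ] 65 knob [673.  22.] R 0.673
pot_oblong zmax 0.057 rect [641.7 201.2] [ 82. 123.] 78 circ [642.8 201.2] 68 knob  R 0.672Traceback (most recent call last):
  File "<stdin>", line 2, in <module>
  File "meas.py", line 17, in run
    c=cv2.findContours(top.astype(np.uint8),cv2.RETR_EXTERNAL,cv2.CHAIN_APPROX_NONE)[0]; c=max(c,key=len)[:,0]
                                                                                           ~~~^^^^^^^^^^^
ValueError: max() iterable argument is empty
```

```bash
sed -i 's/w=l\[v-6:v+7,u-6:u+7\]; w=w\[w>0\]/s=np.s_[v-22:v+23,u-22:u+23] if "pot" in n else np.s_[v-6:v+7,u-6:u+7]; w=l[s][abs(Z[s]-h)<.008]/; s/top=b&(Z>h-.006)&(Z<h+.006)/top=b\&(abs(Z-h)<.008)/' meas.py
python3 - <<'E'
from meas import *
f=dict(np.load('top0.npz'))
g=f['frame'][115:240,100:410,::-1]; cv2.imwrite('pics/crop.png',cv2.resize(g,None,fx=2.5,fy=2.5,interpolation=cv2.INTER_CUBIC))
run(f)
for u,v in[(471,273),(264,276),(333,262),(335,150),(380,150),(468,145)]:
    P=cloud(f)[int(v/1.5)-10:int(v/1.5)+10,int(u/1.5)-10:int(u/1.5)+10].reshape(-1,3); i=P[:,2]>.6*np.nanmax(P[:,2]);print(u,v,P[i].mean(0).round(3),np.nanmax(P[:,2]).round(3))
E
```

```text
lid_large zmax 0.051 rect [575.6 366.3] [101. 102.] 90 circ [576.1 366. ] 53 knob [574. 367.] R 0.682
lid_small zmax 0.051 rect [388.2 270. ] [78. 76.] 45 circ [388.4 270.1] 40 knob [388. 270.] R 0.473
lid_square zmax 0.051 rect [ 389.  -263.4] [91. 91.] 17 circ [ 388.9 -263.8] 58 knob [ 389. -263.] R 0.470
lid_oblong zmax 0.053 rect [673.1  21.6] [120.  78.] 18 circ [673.5  22. ] 65 knob [673.  22.] R 0.673
pot_oblong zmax 0.057 rect [641.5 200.6] [ 82. 124.] 78 circ [642.6 201.8] 68 knob  R 0.672
pot_square zmax 0.064 rect [432.  77.] [90. 90.] 90 circ [432.9  76.3] 58 knob  R 0.439
pot_small zmax 0.078 rect [ 664.8 -154. ] [78. 76.] 90 circ [ 664.9 -154.9] 41 knob  R 0.682
pot_large zmax 0.070 rect [ 600.7 -325.1] [100. 105.] 44 circ [ 601.8 -324.6] 54 knob  R 0.683
juice none
redjar zmax 0.053 rect [ 540.  -220.9] [50. 49.] 44 circ [ 538.6 -220.8] 26 knob  R 0.583
yeljar zmax 0.092 rect [528.4 227.9] [5. 2.] 45 circ [529.2 227.1] 2 knob  R 0.575
471 273 [ 0.539 -0.221  0.047] 0.057
264 276 [0.531 0.252 0.086] 0.098
333 262 [0.573 0.101 0.018] 0.025
335 150 [0.824 0.092 0.07 ] 0.08
380 150 [ 0.808 -0.011  0.082] 0.102
468 145 [ 0.833 -0.211  0.089] 0.1
```

View pics/crop.png

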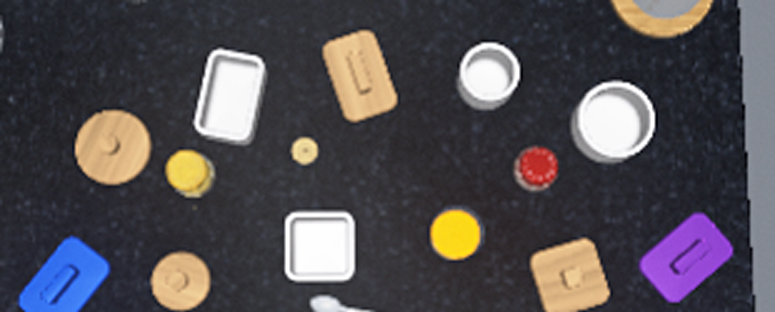

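Crop: the wooden oblong lid at (360,75) has a bar knob and is the pale-wood one. Blue (63,280) and purple (688,257) are left alone. Next is a cross-check of the centres with the scene camera, then the first move.

```bash
cat >> h.py <<'E'
from scipy.spatial.transform import Rotation as R
def go(x,y,z,yaw):
    s=arm.get_state(); T=R.from_euler('xyz',s['ee_rot']); d=T.inv().apply(np.array([x,y,z])-s['eef_pos'])*1000
    r=(T.inv()*R.from_euler('xyz',[np.pi,0,yaw])).as_rotvec()
    print('t',round(s['t'],2),'d',d.round(1),'r',r.round(3),'n',np.linalg.norm(d).round(),'w',round(s['width'],4))
E
python3 - <<'E'
from h import *
f=dict(np.load('scene0.npz')); P=cloud(f)
C={'lid_large':(576,366,22),'lid_small':(388,270,22),'lid_square':(389,-263,22),'lid_oblong':(673,22,22),'pot_oblong':(642,201,50),'pot_square':(432,77,58),'pot_small':(665,-154,72),'pot_large':(601,-325,64),'juice':(440,-130,100)}
for n,(x,y,h) in C.items():
    m=(np.hypot(P[...,0]*1000-x,P[...,1]*1000-y)<(75 if 'obl' in n else 66))&(abs(P[...,2]*1000-h)<8)
    if m.sum()<9: print(n,m.sum()); continue
    c=max(cv2.findContours(m.astype(np.uint8),0,cv2.CHAIN_APPROX_NONE)[0],key=len)[:,0]
    w=(ray(f,c,h/1000)[:,:2]*1000).astype(np.float32); r=cv2.minAreaRect(w); mc=cv2.minEnclosingCircle(w)
    print(n,np.round(r[0]),np.round(r[1]),round(r[2],1),'circ',np.round(mc[0]),round(mc[1]), 'zmed %.4f'%np.median(P[m][:,2]))
print('table',np.nanmedian(P[...,2][(abs(P[...,0]-.5)<.02)&(abs(P[...,1])<.03)]))
f=dict(np.load('top0.npz')); P=cloud(f)
print('table top',np.nanmedian(P[...,2][(abs(P[...,0]-.5)<.02)&(abs(P[...,1])<.03)]))
hsv=cv2.cvtColor(f['frame'],cv2.COLOR_RGB2HSV); print('juice',ray(f,[(282,208)],.09))
go(.576,.366,.15,.6)
E
```

```text
lid_large [582. 367.] [103. 100.] 31.9 circ [580. 368.] 54 zmed 0.0208
lid_small [397. 272.] [83. 76.] 23.5 circ [397. 272.] 42 zmed 0.0197
lid_square [ 397. -259.] [97. 94.] 16.0 circ [ 396. -259.] 59 zmed 0.0208
lid_oblong [681.  27.] [123.  78.] 18.3 circ [680.  26.] 65 zmed 0.0201
pot_oblong [649. 204.] [ 80. 121.] 78.1 circ [649. 205.] 66 zmed 0.0467
pot_square [441.  81.] [93. 96.] 88.3 circ [440.  82.] 60 zmed 0.0549
pot_small [ 675. -151.] [82. 77.] 36.9 circ [ 674. -150.] 42 zmed 0.0690
pot_large [ 607. -321.] [104. 100.] 32.1 circ [ 605. -318.] 55 zmed 0.0614
juice [ 433. -124.] [12. 47.] 47.1 circ [ 435. -122.] 24 zmed 0.0950
table -0.0018749231613993656
table top 0.0015123895202141565
juice [[ 0.44626015 -0.1032468   0.09      ]]
t 0.1 d [473.6 183.   70.1] r [ 0.001  0.    -0.838] n 513.0 w 0.0877
```

Emit:
jog_arm --targets '[{"dx": 20, "dy": 8, "rz": -0.1, "gripper": 0.43}, {"dx": 55, "dy": 21, "rz": -0.2, "gripper": 0.43}, {"dx": 91, "dy": 35, "rz": -0.3, "gripper": 0.43}, {"dx": 127, "dy": 48, "rz": -0.4, "gripper": 0.43}, {"dx": 163, "dy": 62, "rz": -0.5, "gripper": 0.43}, {"dx": 199, "dy": 76, "rz": -0.6, "gripper": 0.43}, {"dx": 235, "dy": 89, "rz": -0.7, "gripper": 0.43}, {"dx": 271, "dy": 103, "rz": -0.8, "gripper": 0.43}]' --force 20

```text
invalid input at $.targets[0]: expected keys dx, dy, dz, rx, ry, rz, gripper
```

```bash
python3 -c "
from h import *
go(.579,.367,.11,.6)"
```

```text
t 0.1 d [476.2 181.3 110.1] r [ 0.001  0.    -0.838] n 521.0 w 0.0877
```

Emit:
jog_arm --targets '[{"dx": 20, "dy": 8, "dz": 0, "rx": 0, "ry": 0, "rz": -0.1, "gripper": 0.43}, {"dx": 55, "dy": 21, "dz": 0, "rx": 0, "ry": 0, "rz": -0.2, "gripper": 0.43}, {"dx": 91, "dy": 35, "dz": 0, "rx": 0, "ry": 0, "rz": -0.3, "gripper": 0.43}, {"dx": 127, "dy": 48, "dz": 0, "rx": 0, "ry": 0, "rz": -0.4, "gripper": 0.43}, {"dx": 163, "dy": 62, "dz": 0, "rx": 0, "ry": 0, "rz": -0.5, "gripper": 0.43}, {"dx": 199, "dy": 76, "dz": 0, "rx": 0, "ry": 0, "rz": -0.6, "gripper": 0.43}, {"dx": 235, "dy": 89, "dz": 0, "rx": 0, "ry": 0, "rz": -0.7, "gripper": 0.43}, {"dx": 271, "dy": 103, "dz": 0, "rx": 0, "ry": 0, "rz": -0.8, "gripper": 0.43}]' --force 20

```text
t: 0.77
eef_pos: [0.3993, 0.4907, 0.2203]
ee_rot: [3.141, 0.0, 0.567]
force: [0.5, 1.1, 0.4]
width: 0.0506
gripper_force: 0.0
```

```bash
python3 -c "
from h import *
go(.579,.367,.11,.6)"
```

```text
t 0.77 d [ 85.1 200.9 110.3] r [ 0.     0.    -0.033] n 244.0 w 0.0506
```

Emit:
jog_arm --targets '[{"dx": 13, "dy": 30, "dz": 0, "rx": 0, "ry": 0, "rz": -0.03, "gripper": 0.43}, {"dx": 27, "dy": 64, "dz": 5, "rx": 0, "ry": 0, "rz": -0.03, "gripper": 0.43}, {"dx": 41, "dy": 98, "dz": 15, "rx": 0, "ry": 0, "rz": -0.03, "gripper": 0.43}, {"dx": 55, "dy": 130, "dz": 30, "rx": 0, "ry": 0, "rz": -0.03, "gripper": 0.43}, {"dx": 68, "dy": 160, "dz": 50, "rx": 0, "ry": 0, "rz": -0.03, "gripper": 0.43}, {"dx": 78, "dy": 185, "dz": 75, "rx": 0, "ry": 0, "rz": -0.03, "gripper": 0.43}, {"dx": 85, "dy": 201, "dz": 100, "rx": 0, "ry": 0, "rz": -0.03, "gripper": 0.43}, {"dx": 85, "dy": 201, "dz": 110, "rx": 0, "ry": 0, "rz": -0.03, "gripper": 0.43}]'

```text
t: 1.43
eef_pos: [0.5779, 0.3634, 0.1058]
ee_rot: [3.141, 0.006, 0.588]
force: [-1.4, 0.2, -1.2]
width: 0.0499
gripper_force: 0.0
```

```bash
python3 - <<'E'
from h import *
go(.579,.367,.048,.6)
f=grab('scene'); V=f['view']
c=V[:3,:3]@np.array([.579,.367,.04])+V[:3,3]; u=int(f['fx']*c[0]/c[2]+f['cx']);v=int(f['fy']*c[1]/c[2]+f['cy'])
g=f['frame'][max(v-60,0):v+60,u-70:u+70,::-1];cv2.imwrite('pics/a1.png',cv2.resize(g,None,fx=4,fy=4))
E
```

```text
t 1.43 d [ 3.3 -2.5 57.8] r [ 0.001  0.006 -0.012] n 58.0 w 0.0499
```

View pics/a1.png

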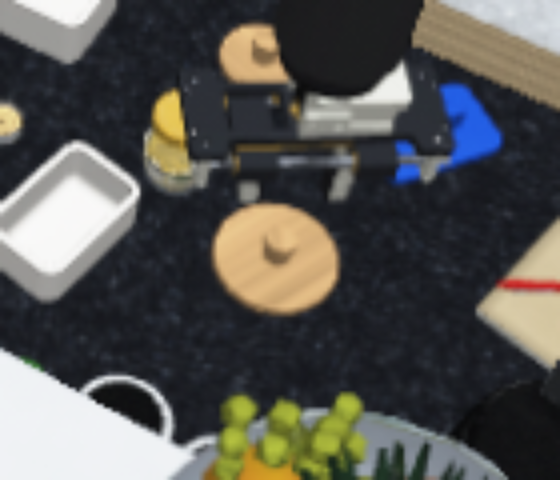

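```bash
python3 - <<'E'
from h import *
s=arm.get_state(); print(s['eef_pos'],s['ee_rot'])
f=grab('scene'); V=f['view']
c=V[:3,:3]@np.array([.579,.367,.04])+V[:3,3]; u=int(f['fx']*c[0]/c[2]+f['cx']);v=int(f['fy']*c[1]/c[2]+f['cy'])
T=R.from_euler('xyz',s['ee_rot'])
pts=np.array([s['eef_pos']+T.apply([0,a,.022]) for a in(-.025,.025)]+[[.579,.367,.048]])
p=cv2.projectPoints(pts,cv2.Rodrigues(V[:3,:3])[0],V[:3,3],f['K'],f['D'])[0].reshape(-1,2)
print((p-[u-70,max(v-60,0)])*4)
cv2.imwrite('pics/a2.png',cv2.resize(f['frame'][max(v-60,0):v+60,u-70:u+70,::-1],None,fx=4,fy=4))
E
```

```text
[0.5762951  0.36405129 0.10495589] [3.14075209 0.0075676  0.58861718]
[[316.58646145 207.424984  ]
 [254.37839399 209.13503724]
 [279.97993846 236.49231527]]
```

View pics/a2.png

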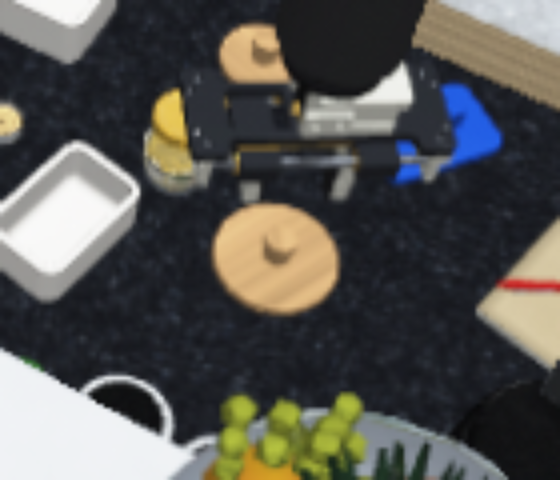

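```bash
python3 - <<'E'
from h import *
s=arm.get_state(); print(s['eef_pos'],s['q'])
f=grab('scene'); P=cloud(f); T=R.from_euler('xyz',s['ee_rot'])
m=(np.linalg.norm(P-s['eef_pos'],axis=-1)<.07)&(P[...,2]>.065)
L=T.inv().apply(P[m]-s['eef_pos'])*1000
v,u=np.nonzero(m)
for a,b,c in list(zip(u,v,L.round(0))): 
    if c[2]>-8: print(a,b,c)
E
```

```text
[0.57622486 0.36533831 0.10724262] [ 8.49668510e-01  4.56301742e-01 -1.06758341e-01 -6.98599489e-04
 -1.01349241e+00  1.31166835e+00]
348 232 [ -7. -22.  -4.]
333 236 [ 8. 28. -7.]
349 236 [  7. -23.  -4.]
```

Emit:
jog_arm --targets '[{"dx": 3, "dy": -2, "dz": 8, "rx": 0, "ry": 0, "rz": 0, "gripper": 0.43}, {"dx": 3, "dy": -2, "dz": 16, "rx": 0, "ry": 0, "rz": 0, "gripper": 0.43}, {"dx": 3, "dy": -2, "dz": 24, "rx": 0, "ry": 0, "rz": 0, "gripper": 0.43}, {"dx": 3, "dy": -2, "dz": 32, "rx": 0, "ry": 0, "rz": 0, "gripper": 0.43}, {"dx": 3, "dy": -2, "dz": 38, "rx": 0, "ry": 0, "rz": 0, "gripper": 0.43}, {"dx": 3, "dy": -2, "dz": 42, "rx": 0, "ry": 0, "rz": 0, "gripper": 0.43}, {"dx": 3, "dy": -2, "dz": 44, "rx": 0, "ry": 0, "rz": 0, "gripper": 0.43}, {"dx": 3, "dy": -2, "dz": 44, "rx": 0, "ry": 0, "rz": 0, "gripper": 0.43}]'

```text
t: 2.25
eef_pos: [0.5784, 0.3704, 0.066]
ee_rot: [3.141, 0.001, 0.592]
force: [-0.4, 0.0, 0.2]
width: 0.0494
gripper_force: 0.0
```

```bash
python3 - <<'E'
from h import *
go(.579,.367,.048,.6);s=arm.get_state(); print(s['eef_pos'],s['ee_rot'],s['force'])
f=grab('scene'); V=f['view']
c=V[:3,:3]@np.array([.579,.367,.04])+V[:3,3]; u=int(f['fx']*c[0]/c[2]+f['cx']);v=int(f['fy']*c[1]/c[2]+f['cy'])
cv2.imwrite('pics/a3.png',cv2.resize(f['frame'][v-50:v+50,u-50:u+50,::-1],None,fx=6,fy=6,interpolation=cv2.INTER_CUBIC)); print(arm.get_state()['eef_pos'])
E
```

```text
t 2.25 d [-1.4  3.2 18. ] r [ 0.     0.001 -0.008] n 18.0 w 0.0494
[0.57835988 0.37043775 0.06597519] [3.14137366e+00 8.26745050e-04 5.92256330e-01] [-0.41542274  0.02198933  0.18248973]
[0.57856773 0.37058913 0.06643933]
```

View pics/a3.png

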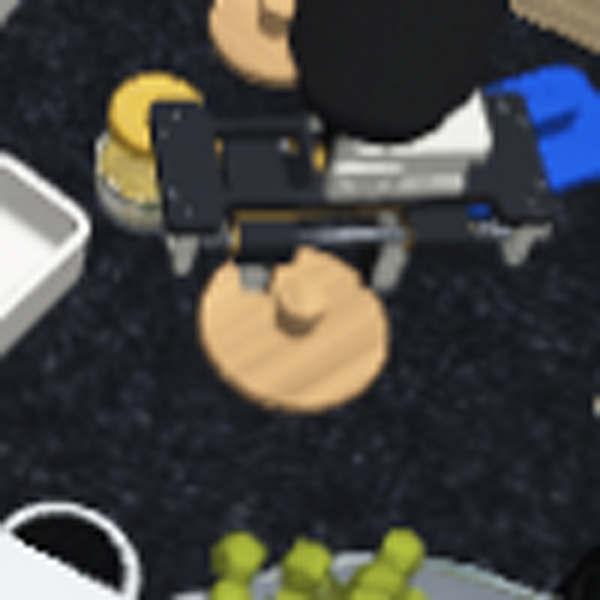

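Emit:
jog_arm --targets '[{"dx": 0, "dy": 4, "dz": 0, "rx": 0, "ry": 0, "rz": 0, "gripper": 0.43}, {"dx": 0, "dy": 8, "dz": 0, "rx": 0, "ry": 0, "rz": 0, "gripper": 0.43}, {"dx": 0, "dy": 8, "dz": 5, "rx": 0, "ry": 0, "rz": 0, "gripper": 0.43}, {"dx": 0, "dy": 8, "dz": 10, "rx": 0, "ry": 0, "rz": 0, "gripper": 0.43}, {"dx": 0, "dy": 8, "dz": 14, "rx": 0, "ry": 0, "rz": 0, "gripper": 0.43}, {"dx": 0, "dy": 8, "dz": 16, "rx": 0, "ry": 0, "rz": 0, "gripper": 0.43}, {"dx": 0, "dy": 8, "dz": 17, "rx": 0, "ry": 0, "rz": 0, "gripper": 0.43}, {"dx": 0, "dy": 8, "dz": 17, "rx": 0, "ry": 0, "rz": 0, "gripper": 0.43}]'

```text
t: 2.97
eef_pos: [0.5829, 0.3639, 0.0491]
ee_rot: [3.141, 0.001, 0.592]
force: [0.6, -0.8, 0.7]
width: 0.05
gripper_force: 0.0
```

Emit:
jog_arm --targets '[{"dx": 0, "dy": 0, "dz": 0, "rx": 0, "ry": 0, "rz": 0, "gripper": 0.6}, {"dx": 0, "dy": 0, "dz": 0, "rx": 0, "ry": 0, "rz": 0, "gripper": 0.7}, {"dx": 0, "dy": 0, "dz": 0, "rx": 0, "ry": 0, "rz": 0, "gripper": 0.8}, {"dx": 0, "dy": 0, "dz": 0, "rx": 0, "ry": 0, "rz": 0, "gripper": 0.9}, {"dx": 0, "dy": 0, "dz": 0, "rx": 0, "ry": 0, "rz": 0, "gripper": 1}, {"dx": 0, "dy": 0, "dz": 0, "rx": 0, "ry": 0, "rz": 0, "gripper": 1}, {"dx": 0, "dy": 0, "dz": 0, "rx": 0, "ry": 0, "rz": 0, "gripper": 1}, {"dx": 0, "dy": 0, "dz": 0, "rx": 0, "ry": 0, "rz": 0, "gripper": 1}]'

```text
t: 3.63
eef_pos: [0.583, 0.364, 0.0496]
ee_rot: [-3.142, -0.0, 0.592]
force: [0.9, -0.2, 0.1]
width: 0.003
gripper_force: 0.0
```

```bash
cat > hold.py <<'E'
from h import *
# lid held (or lying): find disc top near TCP by both cameras, compare to TCP
def look(h,cx,cy,rad=75,z0=None):
    z0=h
    for n in('top','scene'):
        f=grab(n);P=cloud(f)
        b=(f['frame'][...,0].astype(int)-f['frame'][...,2]>40)
        m=(np.hypot(P[...,0]-cx,P[...,1]-cy)<rad/1000)&(abs(P[...,2]-h)<.012)&b
        if m.sum()<20: print(n,'few',m.sum()); continue
        c=max(cv2.findContours(m.astype(np.uint8),0,cv2.CHAIN_APPROX_NONE)[0],key=len)[:,0]
        w=(ray(f,c,h)[:,:2]*1000).astype(np.float32); r=cv2.minAreaRect(w); mc=cv2.minEnclosingCircle(w)
        print(n,m.sum(),'rect',np.round(r[0],1),np.round(r[1]),round(r[2],1),'circ',np.round(mc[0],1),round(mc[1]),'z %.4f'%np.median(P[m][:,2]))
E
python3 - <<'E'
from hold import *
go(.604,-.322,.2,0); s=arm.get_state();print(s['eef_pos'],s['gripper_force'],s['force']); look(.022,.578,.367)
E
```

```text
t 3.63 d [-365.5  580.9 -150.4] r [-0.    -0.     0.592] n 703.0 w 0.003
[0.58304875 0.36399504 0.04963337] 0.0 [ 0.86275628 -0.24394159  0.06703185]
top 316 rect [554.6 352.9] [ 53. 100.] 33.8 circ [571.9 364.4] 50 z 0.0233
scene 512 rect [589.9 369.2] [87. 99.] 20.5 circ [582.5 367.4] 52 z 0.0207
```

```bash
python3 - <<'E'
from h import *
f=grab('scene'); V=f['view']
c=V[:3,:3]@np.array([.579,.367,.04])+V[:3,3]; u=int(f['fx']*c[0]/c[2]+f['cx']);v=int(f['fy']*c[1]/c[2]+f['cy'])
a=f['frame'][v-40:v+40,u-50:u+50,::-1]
f=grab('top');V=f['view'];c=V[:3,:3]@np.array([.579,.367,.04])+V[:3,3]; u=int(f['fx']*c[0]/c[2]+f['cx']);v=int(f['fy']*c[1]/c[2]+f['cy'])
b=f['frame'][v-40:v+40,u-30:u+30,::-1]
cv2.imwrite('pics/a4.png',cv2.resize(np.hstack([a,b]),None,fx=5,fy=5,interpolation=cv2.INTER_CUBIC))
E
```

```text
(no output)
```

View pics/a4.png

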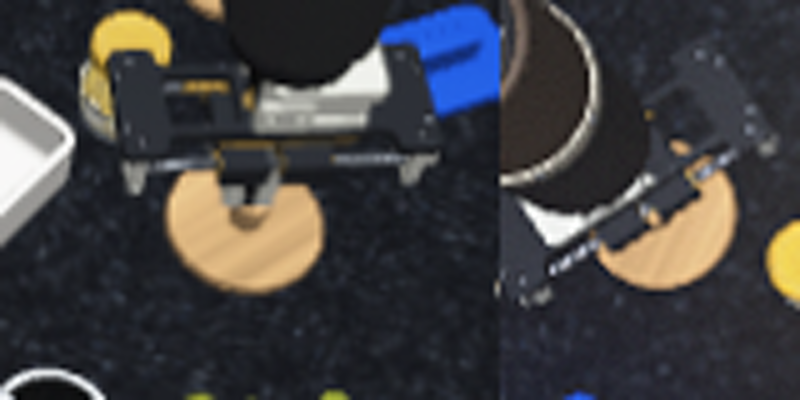

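```bash
python3 - <<'E'
from h import *
print(arm.tcp_to_tips, [a for a in dir(arm) if a[0]!='_'])
s=arm.get_state();print(s['eef_pos'],s['q'],s['width'])
T=R.from_euler('xyz',s['ee_rot'])
for n in('top','scene'):
    f=grab(n);P=cloud(f); L=T.inv().apply((P.reshape(-1,3)-s['eef_pos'])).reshape(P.shape)*1000
    b=(f['frame'].max(-1).astype(int)-f['frame'].min(-1)<40)
    m=(abs(L[...,0])<30)&(abs(L[...,1])<30)&(L[...,2]>-40)&(L[...,2]<25)
    print(n); print(np.c_[L[m].round(0),f['frame'][m]][np.argsort(-L[m][:,2])][:22].astype(int).tolist())
E
```

```text
0.022 ['Unreachable', 'get_state', 'grab_frame', 'job_done', 'tcp_to_tips']
[0.58303603 0.36398101 0.04956551] [ 8.40900135e-01  5.16340468e-01 -1.54972615e-01  1.38273712e-05
 -8.99470519e-01  1.32210252e+00] 0.0005322502073845214
top
[[-25, 12, 25, 229, 189, 139], [-20, -1, 25, 225, 183, 133], [-13, -17, 25, 175, 141, 102], [-14, 28, 25, 224, 183, 132], [-15, -26, 25, 214, 172, 123], [-22, 27, 24, 229, 190, 139], [-28, -2, 24, 221, 182, 132], [-18, 21, 24, 231, 191, 141], [-17, 1, 24, 228, 189, 136], [-27, -21, 24, 227, 188, 135], [-26, 20, 24, 229, 191, 140], [-25, 25, 24, 231, 193, 142], [-25, -24, 24, 217, 176, 128], [-19, -28, 24, 221, 180, 130], [-15, 23, 23, 219, 179, 129], [-15, -21, 23, 218, 178, 129], [-16, -14, 23, 199, 161, 116], [-24, 17, 23, 229, 190, 140], [-27, -17, 22, 227, 187, 136], [-22, 15, 22, 226, 185, 136], [-23, -22, 22, 216, 177, 126], [-26, -12, 21, 227, 188, 138]]
scene
[[22, -15, 25, 215, 176, 124], [6, -8, 25, 123, 98, 69], [20, 21, 25, 217, 178, 126], [17, 4, 24, 215, 177, 125], [9, 20, 24, 220, 182, 128], [18, -15, 24, 223, 183, 131], [9, 26, 24, 219, 181, 128], [29, -7, 24, 211, 174, 122], [-1, 5, 23, 121, 96, 67], [7, 0, 23, 115, 92, 63], [7, -10, 23, 152, 121, 84], [4, -1, 22, 114, 89, 62], [5, 3, 21, 112, 88, 61], [3, -17, 18, 184, 147, 103], [7, -6, 17, 123, 98, 67], [8, -12, 16, 169, 135, 93], [0, 6, 16, 117, 92, 64], [8, -2, 16, 118, 93, 65], [5, 4, 14, 112, 89, 61], [5, 1, 14, 118, 93, 65], [9, -8, 14, 124, 99, 68], [6, -12, 13, 151, 120, 84]]
```

```bash
python3 - <<'E'
from h import *
s=arm.get_state()
T=R.from_euler('xyz',s['ee_rot'])
for n in('scene','top'):
    f=grab(n);P=cloud(f); L=T.inv().apply((P.reshape(-1,3)-s['eef_pos'])).reshape(P.shape)*1000
    b=(f['frame'].max(-1).astype(int)-f['frame'].min(-1)<35)
    m=b&(abs(L[...,0])<60)&(abs(L[...,1])<110)&(L[...,2]>-130)&(L[...,2]<20)
    q=np.c_[L[m].round(0),f['frame'][m][:,0]][np.argsort(-L[m][:,2])].astype(int)
    print(n,len(q)); print(q[:25].tolist()); print(q[::12][:30].tolist())
E
```

```text
scene 1142
[[-3, 6, 15, 134], [-49, 106, 14, 90], [2, 5, 7, 122], [-52, 110, 6, 247], [-54, 106, 3, 233], [-50, 107, 3, 239], [-45, 107, 2, 156], [-56, 110, 0, 247], [7, -12, -6, 140], [7, -8, -7, 142], [0, 17, -8, 154], [-3, 17, -10, 106], [10, -1, -11, 66], [10, -4, -12, 121], [10, 3, -12, 27], [10, 6, -12, 96], [10, 16, -12, 141], [7, -1, -13, 52], [10, 13, -13, 141], [11, 10, -13, 135], [8, -3, -15, 110], [9, 3, -16, 38], [10, -9, -17, 142], [10, -6, -17, 142], [6, -3, -17, 95]]
[[-3, 6, 15, 134], [10, -1, -11, 66], [6, -3, -17, 95], [11, -4, -25, 145], [10, 13, -31, 112], [38, -80, -74, 121], [38, -30, -77, 25], [36, 28, -77, 24], [-10, 36, -80, 30], [36, -79, -82, 122], [38, -14, -83, 24], [29, 73, -84, 102], [-26, 59, -85, 92], [40, -19, -85, 25], [31, 37, -86, 90], [32, -76, -87, 80], [31, 50, -87, 72], [36, 23, -88, 30], [28, -42, -89, 109], [39, -15, -89, 28], [21, -3, -90, 80], [37, -25, -91, 34], [36, -12, -92, 38], [35, 33, -92, 42], [33, 9, -93, 50], [30, -7, -93, 47], [37, -79, -94, 124], [37, 27, -94, 41], [31, 8, -95, 58], [31, 21, -95, 47]]
top 839
[[20, 26, 19, 65]
[... 409 characters left out ...]
 [-27, 59, -84, 151], [-32, -49, -85, 121], [-33, 56, -85, 83], [-28, -54, -85, 106]]
[[20, 26, 19, 65], [-42, -84, -78, 47], [-28, -54, -85, 106], [-32, 42, -88, 136], [-41, 10, -89, 35], [-32, 1, -90, 144], [-41, -8, -91, 65], [-35, 11, -92, 57], [-28, -11, -93, 62], [-41, 8, -95, 72], [-31, -23, -95, 62], [-35, 16, -96, 66], [-25, -4, -96, 45], [-9, 29, -97, 60], [-27, -20, -98, 58], [-31, -7, -98, 62], [6, 35, -99, 56], [-38, 8, -100, 118], [-40, 10, -101, 45], [-42, 81, -104, 59], [-28, -21, -107, 46], [19, 58, -108, 43], [-28, 13, -110, 47], [-28, -50, -111, 31], [-40, 80, -112, 51], [9, -70, -112, 58], [-3, 89, -112, 62], [34, 98, -113, 53], [-13, -61, -113, 48], [18, -89, -113, 105]]
```

Emit:
jog_arm --targets '[{"dx": -2, "dy": -3, "dz": -8, "rx": 0, "ry": 0, "rz": 0, "gripper": 0.4}, {"dx": -2, "dy": -3, "dz": -8, "rx": 0, "ry": 0, "rz": 0, "gripper": 0.4}, {"dx": -2, "dy": -3, "dz": -8, "rx": 0, "ry": 0, "rz": 0, "gripper": 0.4}, {"dx": -2, "dy": -3, "dz": 0, "rx": 0, "ry": 0, "rz": 0, "gripper": 0.4}, {"dx": -2, "dy": -3, "dz": 6, "rx": 0, "ry": 0, "rz": 0, "gripper": 0.4}, {"dx": -2, "dy": -3, "dz": 12, "rx": 0, "ry": 0, "rz": 0, "gripper": 0.4}, {"dx": -2, "dy": -3, "dz": 16, "rx": 0, "ry": 0, "rz": 0, "gripper": 0.4}, {"dx": -2, "dy": -3, "dz": 18, "rx": 0, "ry": 0, "rz": 0, "gripper": 0.4}]'

```text
t: 4.7
eef_pos: [0.5799, 0.3649, 0.0315]
ee_rot: [3.142, -0.0, 0.592]
force: [-0.7, 0.5, -0.7]
width: 0.0481
gripper_force: 0.0
```

Emit:
jog_arm --targets '[{"dx": 0, "dy": 0, "dz": 2, "rx": 0, "ry": 0, "rz": 0, "gripper": 0.4}, {"dx": 0, "dy": 0, "dz": 4, "rx": 0, "ry": 0, "rz": 0, "gripper": 0.4}, {"dx": 0, "dy": 0, "dz": 4, "rx": 0, "ry": 0, "rz": 0, "gripper": 0.6}, {"dx": 0, "dy": 0, "dz": 4, "rx": 0, "ry": 0, "rz": 0, "gripper": 0.75}, {"dx": 0, "dy": 0, "dz": 4, "rx": 0, "ry": 0, "rz": 0, "gripper": 1}, {"dx": 0, "dy": 0, "dz": 4, "rx": 0, "ry": 0, "rz": 0, "gripper": 1}, {"dx": 0, "dy": 0, "dz": 4, "rx": 0, "ry": 0, "rz": 0, "gripper": 1}, {"dx": 0, "dy": 0, "dz": 4, "rx": 0, "ry": 0, "rz": 0, "gripper": 1}]'

```text
t: 5.37
eef_pos: [0.5796, 0.3654, 0.0276]
ee_rot: [-3.142, -0.0, 0.592]
force: [0.7, -0.1, -1.1]
width: 0.0247
gripper_force: 20.0
```

```bash
python3 - <<'E'
from hold import *
go(.604,-.322,.2,0); s=arm.get_state();print(s['eef_pos'],s['ee_rot'],s['gripper_force'],s['force']); look(.022,.578,.367)
E
```

```text
t 5.37 d [-363.5  583.9 -172.5] r [-0.    -0.     0.592] n 709.0 w 0.0247
[0.57964765 0.36540256 0.02756405] [-3.14155636e+00 -1.82865049e-05  5.92283747e-01] 19.999938011169434 [ 0.7285748  -0.14079397 -1.12175956]
top 258 rect [554.2 345.8] [45. 97.] 33.3 circ [566.6 354. ] 49 z 0.0241
scene 426 rect [598.4 370.6] [73. 99.] 25.9 circ [585.  364.5] 51 z 0.0206
```

Emit:
jog_arm --targets '[{"dx": 0, "dy": 0, "dz": -12, "rx": 0, "ry": 0, "rz": 0, "gripper": 1}, {"dx": 0, "dy": 0, "dz": -36, "rx": 0, "ry": 0, "rz": 0, "gripper": 1}, {"dx": 0, "dy": 0, "dz": -70, "rx": 0, "ry": 0, "rz": 0, "gripper": 1}, {"dx": -5, "dy": 8, "dz": -106, "rx": 0, "ry": 0, "rz": 0, "gripper": 1}, {"dx": -15, "dy": 24, "dz": -130, "rx": 0, "ry": 0, "rz": 0, "gripper": 1}, {"dx": -32, "dy": 51, "dz": -140, "rx": 0, "ry": 0, "rz": 0.07, "gripper": 1}, {"dx": -52, "dy": 84, "dz": -140, "rx": 0, "ry": 0, "rz": 0.14, "gripper": 1}, {"dx": -72, "dy": 116, "dz": -140, "rx": 0, "ry": 0, "rz": 0.2, "gripper": 1}]'

```text
t: 6.13
eef_pos: [0.5849, 0.2282, 0.1699]
ee_rot: [-3.141, -0.003, 0.39]
force: [-0.1, 0.2, -1.2]
width: 0.0256
gripper_force: 20.0
```

```bash
python3 - <<'E'
from hold import *
go(.604,-.322,.167,0); s=arm.get_state();print(s['eef_pos'],s['ee_rot'],s['gripper_force'],s['force'],s['q']); look(s['eef_pos'][2]-.0276+.022,*s['eef_pos'][:2])
E
```

```text
t 6.13 d [-191.5  516.2    2. ] r [-0.001 -0.003  0.39 ] n 551.0 w 0.0256
[0.58489238 0.22820685 0.16987737] [-3.14088547e+00 -2.91315587e-03  3.89959970e-01] 19.998677372932434 [-0.07366134  0.18532438 -1.18859653] [ 6.82564733e-01  3.15784094e-01 -1.70760621e-01  1.84881882e-04
 -1.08125830e+00  1.27810590e+00]
top 278 rect [554.8 213.5] [41. 94.] 21.9 circ [568.5 219.1] 47 z 0.1660
scene 499 rect [599.7 225.4] [ 85. 101.] 22.6 circ [590.4 222.9] 52 z 0.1617
```

Emit:
jog_arm --targets '[{"dx": -13, "dy": 35, "dz": 0, "rx": 0, "ry": 0, "rz": 0.05, "gripper": 1}, {"dx": -27, "dy": 72, "dz": 0, "rx": 0, "ry": 0, "rz": 0.1, "gripper": 1}, {"dx": -40, "dy": 109, "dz": 0, "rx": 0, "ry": 0, "rz": 0.15, "gripper": 1}, {"dx": -54, "dy": 146, "dz": 0, "rx": 0, "ry": 0, "rz": 0.2, "gripper": 1}, {"dx": -68, "dy": 183, "dz": 0, "rx": 0, "ry": 0, "rz": 0.25, "gripper": 1}, {"dx": -82, "dy": 220, "dz": 0, "rx": 0, "ry": 0, "rz": 0.3, "gripper": 1}, {"dx": -95, "dy": 257, "dz": 0, "rx": 0, "ry": 0, "rz": 0.35, "gripper": 1}, {"dx": -109, "dy": 294, "dz": 0, "rx": 0, "ry": 0, "rz": 0.39, "gripper": 1}]'

```text
t: 6.9
eef_pos: [0.5963, -0.0861, 0.1687]
ee_rot: [-3.142, -0.001, 0.0]
force: [1.1, -0.1, -0.4]
width: 0.0256
gripper_force: 20.0
```

```bash
python3 - <<'E'
from hold import *
go(.604,-.322,.115,0)
E
```

```text
t 6.9 d [  7.6 235.9  53.7] r [-0.    -0.001  0.   ] n 242.0 w 0.0256
```

Emit:
jog_arm --targets '[{"dx": 1, "dy": 38, "dz": 0, "rx": 0, "ry": 0, "rz": 0, "gripper": 1}, {"dx": 3, "dy": 76, "dz": 0, "rx": 0, "ry": 0, "rz": 0, "gripper": 1}, {"dx": 4, "dy": 114, "dz": 0, "rx": 0, "ry": 0, "rz": 0, "gripper": 1}, {"dx": 5, "dy": 152, "dz": 0, "rx": 0, "ry": 0, "rz": 0, "gripper": 1}, {"dx": 6, "dy": 188, "dz": 8, "rx": 0, "ry": 0, "rz": 0, "gripper": 1}, {"dx": 8, "dy": 216, "dz": 25, "rx": 0, "ry": 0, "rz": 0, "gripper": 1}, {"dx": 8, "dy": 232, "dz": 40, "rx": 0, "ry": 0, "rz": 0, "gripper": 1}, {"dx": 8, "dy": 236, "dz": 50, "rx": 0, "ry": 0, "rz": 0, "gripper": 1}]'

```text
t: 7.57
eef_pos: [0.6037, -0.3228, 0.1159]
ee_rot: [-3.141, 0.002, -0.001]
force: [-0.0, 0.7, -2.6]
width: 0.0253
gripper_force: 20.0
```

```bash
python3 - <<'E'
from hold import *
go(.604,-.322,.08,0); s=arm.get_state();print(s['eef_pos'],s['ee_rot'],s['force']); look(s['eef_pos'][2]-.0276+.022,*s['eef_pos'][:2])
ims=[]
for n in('scene','top'):
    f=grab(n); V=f['view'];c=V[:3,:3]@np.array([.604,-.322,.08])+V[:3,3]; u=int(f['fx']*c[0]/c[2]+f['cx']);v=int(f['fy']*c[1]/c[2]+f['cy'])
    ims.append(f['frame'][v-40:v+40,u-40:u+40,::-1])
cv2.imwrite('pics/a5.png',cv2.resize(np.hstack(ims),None,fx=5,fy=5,interpolation=cv2.INTER_CUBIC))
E
```

```text
t 7.57 d [ 0.3 -0.8 35.9] r [-0.     0.002 -0.001] n 36.0 w 0.0253
[ 0.60372487 -0.32277659  0.11586873] [-3.14112835e+00  1.76329411e-03 -6.52064150e-04] [-0.02043609  0.71366308 -2.64022809]
top 213 rect [ 570.9 -322.9] [91. 33.] 89.5 circ [ 580.8 -323. ] 46 z 0.1122
scene 296 rect [ 621.5 -311.5] [ 77. 103.] 25.1 circ [ 608.9 -317.1] 52 z 0.1075
```

View pics/a5.png

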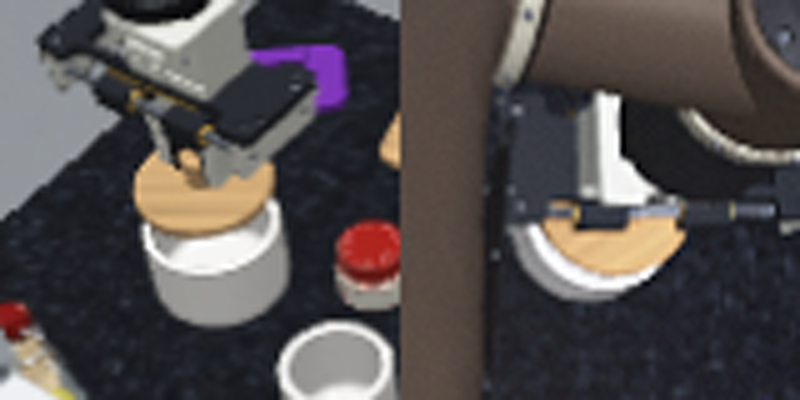

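Emit:
jog_arm --targets '[{"dx": 0, "dy": 0, "dz": 8, "rx": 0, "ry": 0, "rz": 0, "gripper": 1}, {"dx": 0, "dy": 0, "dz": 14, "rx": 0, "ry": 0, "rz": 0, "gripper": 1}, {"dx": 0, "dy": 0, "dz": 20, "rx": 0, "ry": 0, "rz": 0, "gripper": 1}, {"dx": 0, "dy": 0, "dz": 25, "rx": 0, "ry": 0, "rz": 0, "gripper": 1}, {"dx": 0, "dy": 0, "dz": 29, "rx": 0, "ry": 0, "rz": 0, "gripper": 1}, {"dx": 0, "dy": 0, "dz": 32, "rx": 0, "ry": 0, "rz": 0, "gripper": 1}, {"dx": 0, "dy": 0, "dz": 34, "rx": 0, "ry": 0, "rz": 0, "gripper": 1}, {"dx": 0, "dy": 0, "dz": 34, "rx": 0, "ry": 0, "rz": 0, "gripper": 1}]'

```text
t: 8.43
eef_pos: [0.6046, -0.3203, 0.083]
ee_rot: [-3.141, 0.001, 0.002]
force: [0.7, -0.5, -0.7]
width: 0.0257
gripper_force: 20.0
```

```bash
python3 - <<'E'
from hold import *
go(.604,-.322,.08,0); s=arm.get_state();print(s['eef_pos'],s['ee_rot'],s['force']); look(s['eef_pos'][2]-.0276+.022,*s['eef_pos'][:2])
f=grab('scene'); V=f['view'];c=V[:3,:3]@np.array([.604,-.322,.08])+V[:3,3]; u=int(f['fx']*c[0]/c[2]+f['cx']);v=int(f['fy']*c[1]/c[2]+f['cy'])
cv2.imwrite('pics/a6.png',cv2.resize(f['frame'][v-40:v+40,u-40:u+40,::-1],None,fx=5,fy=5,interpolation=cv2.INTER_CUBIC))
E
```

```text
t 8.43 d [-0.6  1.7  3. ] r [-0.     0.001  0.002] n 3.0 w 0.0257
[ 0.60463475 -0.32031421  0.0829848 ] [-3.14137189e+00  7.39127985e-04  2.16229426e-03] [ 0.7384814  -0.49123368 -0.65655364]
top 192 rect [ 569.9 -322.1] [90. 34.] 89.5 circ [ 581.7 -322.2] 45 z 0.0794
scene 274 rect [ 621.6 -314.4] [ 72. 103.] 21.6 circ [ 609.1 -319.3] 52 z 0.0768
```

View pics/a6.png

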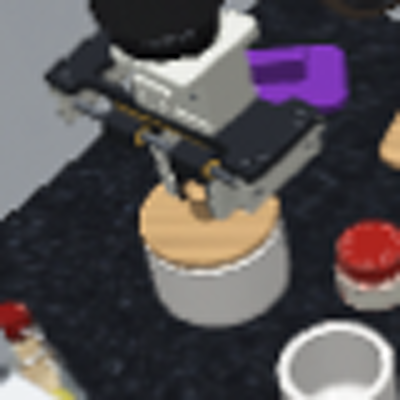

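Emit:
jog_arm --targets '[{"dx": -1, "dy": -2, "dz": 2, "rx": 0, "ry": 0, "rz": 0, "gripper": 1}, {"dx": -1, "dy": -2, "dz": 3, "rx": 0, "ry": 0, "rz": 0, "gripper": 0.8}, {"dx": -1, "dy": -2, "dz": 3, "rx": 0, "ry": 0, "rz": 0, "gripper": 0.5}, {"dx": -1, "dy": -2, "dz": 3, "rx": 0, "ry": 0, "rz": 0, "gripper": 0.5}, {"dx": -1, "dy": -2, "dz": 0, "rx": 0, "ry": 0, "rz": 0, "gripper": 0.45}, {"dx": -1, "dy": -2, "dz": -20, "rx": 0, "ry": 0, "rz": 0, "gripper": 0.45}, {"dx": -1, "dy": -2, "dz": -50, "rx": 0, "ry": 0, "rz": 0, "gripper": 0.45}, {"dx": -1, "dy": -2, "dz": -80, "rx": 0, "ry": 0, "rz": 0, "gripper": 0.45}]'

```text
t: 9.25
eef_pos: [0.6033, -0.3184, 0.1641]
ee_rot: [-3.141, 0.002, 0.002]
force: [0.5, -0.9, 0.3]
width: 0.048
gripper_force: 0.0
```

```bash
python3 - <<'E'
from hold import *
look(.074,.604,-.322)
go(.393,-.261,.11,-1.274); s=arm.get_state();print(s['eef_pos'],s['ee_rot'],s['force'],s['q'])
E
```

```text
top 341 rect [ 577.8 -321.3] [50. 99.] 3.4 circ [ 596.  -320.2] 50 z 0.0759
scene 401 rect [ 608.3 -316.2] [106.  97.] 39.1 circ [ 607.6 -316.2] 54 z 0.0728
t 9.35 d [-214.3  -59.7   58.1] r [-0.002 -0.01   1.277] n 230.0 w 0.048
[ 0.60694746 -0.3198255   0.17028309] [ 3.13772004e+00 -9.06819537e-03  3.12600195e-03] [-0.00704497  0.09617246  0.7258293 ] [-0.20048076  0.4023923  -0.03988525  0.00217767 -1.1188558   1.77344398]
```

Emit:
jog_arm --targets '[{"dx": -20, "dy": -6, "dz": 0, "rx": 0, "ry": 0, "rz": 0.11, "gripper": 0.45}, {"dx": -50, "dy": -14, "dz": 0, "rx": 0, "ry": 0, "rz": 0.23, "gripper": 0.45}, {"dx": -80, "dy": -22, "dz": 0, "rx": 0, "ry": 0, "rz": 0.35, "gripper": 0.45}, {"dx": -110, "dy": -31, "dz": 5, "rx": 0, "ry": 0, "rz": 0.47, "gripper": 0.45}, {"dx": -140, "dy": -39, "dz": 15, "rx": 0, "ry": 0, "rz": 0.59, "gripper": 0.45}, {"dx": -170, "dy": -47, "dz": 30, "rx": 0, "ry": 0, "rz": 0.71, "gripper": 0.45}, {"dx": -195, "dy": -54, "dz": 45, "rx": 0, "ry": 0, "rz": 0.83, "gripper": 0.45}, {"dx": -211, "dy": -59, "dz": 58, "rx": 0, "ry": 0, "rz": 0.95, "gripper": 0.45}]'

```text
t: 10.02
eef_pos: [0.3902, -0.2592, 0.1054]
ee_rot: [-3.141, -0.0, -0.954]
force: [-0.4, 0.0, 0.3]
width: 0.0481
gripper_force: 0.0
```

```bash
python3 - <<'E'
from hold import *
go(.393,-.261,.03,-1.28); s=arm.get_state();print(s['eef_pos'],s['ee_rot'],s['force'],s['q'])
E
```

```text
t 10.02 d [ 3.1 -1.2 75.4] r [-0.001 -0.     0.326] n 75.0 w 0.0481
[ 0.39017044 -0.259244    0.10539372] [-3.14081667e+00 -2.26524176e-04 -9.54193088e-01] [-0.37632889  0.01434824  0.26604239] [-1.64964502e-01  1.31235724e-01 -5.88842987e-01 -5.13535570e-04
 -8.50007315e-01  7.81906613e-01]
```

Emit:
jog_arm --targets '[{"dx": 3, "dy": -1, "dz": 5, "rx": 0, "ry": 0, "rz": 0.11, "gripper": 0.45}, {"dx": 3, "dy": -1, "dz": 15, "rx": 0, "ry": 0, "rz": 0.22, "gripper": 0.45}, {"dx": 3, "dy": -1, "dz": 28, "rx": 0, "ry": 0, "rz": 0.32, "gripper": 0.45}, {"dx": 3, "dy": -1, "dz": 42, "rx": 0, "ry": 0, "rz": 0.325, "gripper": 0.45}, {"dx": 3, "dy": -1, "dz": 55, "rx": 0, "ry": 0, "rz": 0.325, "gripper": 0.45}, {"dx": 3, "dy": -1, "dz": 65, "rx": 0, "ry": 0, "rz": 0.325, "gripper": 0.45}, {"dx": 3, "dy": -1, "dz": 72, "rx": 0, "ry": 0, "rz": 0.325, "gripper": 0.45}, {"dx": 3, "dy": -1, "dz": 76, "rx": 0, "ry": 0, "rz": 0.325, "gripper": 0.45}]'

```text
t: 10.68
eef_pos: [0.3952, -0.2617, 0.0291]
ee_rot: [3.141, 0.0, -1.273]
force: [-1.3, -0.2, -0.1]
width: 0.0478
gripper_force: 0.0
```

Emit:
jog_arm --targets '[{"dx": 0, "dy": 0, "dz": 0, "rx": 0, "ry": 0, "rz": 0, "gripper": 0.45}, {"dx": 0, "dy": 0, "dz": 0, "rx": 0, "ry": 0, "rz": 0, "gripper": 0.55}, {"dx": 0, "dy": 0, "dz": 0, "rx": 0, "ry": 0, "rz": 0, "gripper": 0.65}, {"dx": 0, "dy": 0, "dz": 0, "rx": 0, "ry": 0, "rz": 0, "gripper": 0.75}, {"dx": 0, "dy": 0, "dz": 0, "rx": 0, "ry": 0, "rz": 0, "gripper": 1}, {"dx": 0, "dy": 0, "dz": 0, "rx": 0, "ry": 0, "rz": 0, "gripper": 1}, {"dx": 0, "dy": 0, "dz": 0, "rx": 0, "ry": 0, "rz": 0, "gripper": 1}, {"dx": 0, "dy": 0, "dz": 0, "rx": 0, "ry": 0, "rz": 0, "gripper": 1}]'

```text
t: 11.35
eef_pos: [0.3954, -0.2618, 0.03]
ee_rot: [-3.141, -0.0, -1.273]
force: [-1.8, 0.9, 5.7]
width: 0.0239
gripper_force: 20.0
```

```bash
python3 - <<'E'
from hold import *
go(.436,.079,.15,-1.571); s=arm.get_state();print(s['eef_pos'],s['ee_rot'],s['force'],s['gripper_force']);look(.022,.393,-.261)
E
```

```text
t 11.35 d [-313.8 -138.9 -120.1] r [-0.    -0.     0.298] n 364.0 w 0.0239
[ 0.3954216  -0.26180193  0.029953  ] [-3.14128872e+00 -2.94035546e-04 -1.27267617e+00] [-1.76344192  0.86741874  5.69664529] 20.000579953193665
top 80 rect [ 360.2 -237.6] [40. 25.] 17.0 circ [ 360.4 -236.3] 23 z 0.0239
scene 259 rect [ 400.3 -256.7] [96. 92.] 18.0 circ [ 400.7 -255. ] 57 z 0.0203
```

Emit:
jog_arm --targets '[{"dx": 0, "dy": 0, "dz": -10, "rx": 0, "ry": 0, "rz": 0, "gripper": 1}, {"dx": 0, "dy": 0, "dz": -34, "rx": 0, "ry": 0, "rz": 0, "gripper": 1}, {"dx": 0, "dy": 0, "dz": -70, "rx": 0, "ry": 0, "rz": 0, "gripper": 1}, {"dx": 0, "dy": 0, "dz": -106, "rx": 0, "ry": 0, "rz": 0, "gripper": 1}, {"dx": -9, "dy": -4, "dz": -140, "rx": 0, "ry": 0, "rz": 0, "gripper": 1}, {"dx": -30, "dy": -13, "dz": -160, "rx": 0, "ry": 0, "rz": 0.05, "gripper": 1}, {"dx": -62, "dy": -27, "dz": -165, "rx": 0, "ry": 0, "rz": 0.1, "gripper": 1}, {"dx": -96, "dy": -42, "dz": -165, "rx": 0, "ry": 0, "rz": 0.15, "gripper": 1}]'

```text
t: 12.12
eef_pos: [0.4082, -0.1571, 0.1966]
ee_rot: [-3.137, -0.0, -1.428]
force: [0.4, 0.8, -2.1]
width: 0.0238
gripper_force: 20.0
```

```bash
python3 - <<'E'
from hold import *
go(.436,.078,.115,-1.571)
E
```

```text
t 12.12 d [-228.7  -60.7   81.8] r [-0.004 -0.     0.143] n 250.0 w 0.0238
```

Emit:
jog_arm --targets '[{"dx": -35, "dy": -9, "dz": 0, "rx": 0, "ry": 0, "rz": 0.03, "gripper": 1}, {"dx": -73, "dy": -19, "dz": 0, "rx": 0, "ry": 0, "rz": 0.06, "gripper": 1}, {"dx": -111, "dy": -29, "dz": 0, "rx": 0, "ry": 0, "rz": 0.09, "gripper": 1}, {"dx": -148, "dy": -39, "dz": 5, "rx": 0, "ry": 0, "rz": 0.12, "gripper": 1}, {"dx": -182, "dy": -48, "dz": 20, "rx": 0, "ry": 0, "rz": 0.143, "gripper": 1}, {"dx": -210, "dy": -56, "dz": 45, "rx": 0, "ry": 0, "rz": 0.143, "gripper": 1}, {"dx": -226, "dy": -60, "dz": 68, "rx": 0, "ry": 0, "rz": 0.143, "gripper": 1}, {"dx": -229, "dy": -61, "dz": 80, "rx": 0, "ry": 0, "rz": 0.143, "gripper": 1}]'

```text
t: 12.78
eef_pos: [0.4331, 0.0801, 0.1123]
ee_rot: [3.14, -0.0, -1.564]
force: [-0.4, -0.6, -0.9]
width: 0.0241
gripper_force: 20.0
```

```bash
python3 - <<'E'
from hold import *
go(.436,.078,.08,-1.571); s=arm.get_state();print(s['eef_pos'],s['ee_rot'],s['force']);look(s['eef_pos'][2]-.008,*s['eef_pos'][:2])
f=grab('scene'); V=f['view'];c=V[:3,:3]@np.array([.436,.078,.08])+V[:3,3]; u=int(f['fx']*c[0]/c[2]+f['cx']);v=int(f['fy']*c[1]/c[2]+f['cy'])
cv2.imwrite('pics/a7.png',cv2.resize(f['frame'][v-40:v+40,u-40:u+40,::-1],None,fx=5,fy=5,interpolation=cv2.INTER_CUBIC))
E
```

```text
t 12.78 d [ 2.1 -3.  32.3] r [ 0.002 -0.     0.007] n 33.0 w 0.0241
[0.43308556 0.08009608 0.11233758] [ 3.13999006e+00 -2.92604660e-04 -1.56355074e+00] [-0.41364875 -0.61485779 -0.92918845]
top 24 rect [388.2  84.5] [35.  0.] 89.5 circ [388.2  84.5] 18 z 0.1061
scene 307 rect [438.8  82.9] [92. 92.] 0.9 circ [439.7  83.7] 58 z 0.1006
```

View pics/a7.png

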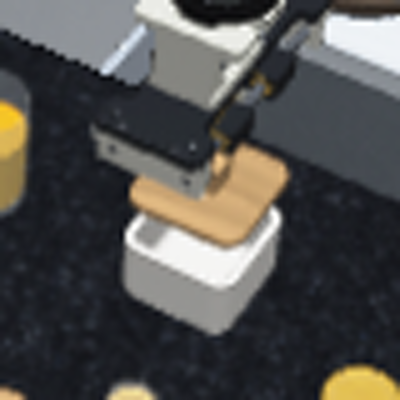

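Emit:
jog_arm --targets '[{"dx": 2, "dy": -2, "dz": 4, "rx": 0, "ry": 0, "rz": 0.016, "gripper": 1}, {"dx": 2, "dy": -2, "dz": 10, "rx": 0, "ry": 0, "rz": 0.016, "gripper": 1}, {"dx": 2, "dy": -2, "dz": 16, "rx": 0, "ry": 0, "rz": 0.016, "gripper": 1}, {"dx": 2, "dy": -2, "dz": 22, "rx": 0, "ry": 0, "rz": 0.016, "gripper": 1}, {"dx": 2, "dy": -2, "dz": 27, "rx": 0, "ry": 0, "rz": 0.016, "gripper": 1}, {"dx": 2, "dy": -2, "dz": 31, "rx": 0, "ry": 0, "rz": 0.016, "gripper": 1}, {"dx": 2, "dy": -2, "dz": 34, "rx": 0, "ry": 0, "rz": 0.016, "gripper": 1}, {"dx": 2, "dy": -2, "dz": 35, "rx": 0, "ry": 0, "rz": 0.016, "gripper": 1}]'

```text
t: 13.6
eef_pos: [0.4356, 0.0757, 0.079]
ee_rot: [3.141, -0.0, -1.582]
force: [0.3, 0.9, -0.4]
width: 0.0239
gripper_force: 20.0
```

```bash
python3 - <<'E'
from hold import *
go(.436,.078,.077,-1.58); s=arm.get_state();print(s['eef_pos'],s['ee_rot'],s['force']);look(s['eef_pos'][2]-.008,*s['eef_pos'][:2])
E
```

```text
t 13.6 d [-2.3 -0.4  2. ] r [ 0.001 -0.    -0.002] n 3.0 w 0.0239
[0.43560173 0.07567886 0.07901097] [ 3.14088545e+00 -4.69874772e-04 -1.58190656e+00] [ 0.29515977  0.87614779 -0.43041912]
top 34 rect [417.3  33.5] [ 3. 43.] 89.7 circ [417.3  33.4] 22 z 0.0718
scene 294 rect [440.6  79.9] [90. 93.] 88.1 circ [442.2  80.3] 57 z 0.0689
```

Emit:
jog_arm --targets '[{"dx": -2, "dy": 0, "dz": 2, "rx": 0, "ry": 0, "rz": 0, "gripper": 1}, {"dx": -2, "dy": 0, "dz": 3, "rx": 0, "ry": 0, "rz": 0, "gripper": 0.8}, {"dx": -2, "dy": 0, "dz": 3, "rx": 0, "ry": 0, "rz": 0, "gripper": 0.5}, {"dx": -2, "dy": 0, "dz": 3, "rx": 0, "ry": 0, "rz": 0, "gripper": 0.5}, {"dx": -2, "dy": 0, "dz": 0, "rx": 0, "ry": 0, "rz": 0, "gripper": 0.45}, {"dx": -2, "dy": 0, "dz": -20, "rx": 0, "ry": 0, "rz": 0, "gripper": 0.45}, {"dx": -2, "dy": 0, "dz": -50, "rx": 0, "ry": 0, "rz": 0, "gripper": 0.45}, {"dx": -12, "dy": 3, "dz": -70, "rx": 0, "ry": 0, "rz": 0, "gripper": 0.45}]'

```text
t: 14.37
eef_pos: [0.4334, 0.0873, 0.1517]
ee_rot: [-3.141, -0.0, -1.582]
force: [0.7, 0.8, 0.5]
width: 0.0479
gripper_force: 0.0
```

```bash
python3 - <<'E'
from hold import *
look(.068,.436,.078)
go(.393,.270,.10,-1.58)
E
```

```text
top 131 rect [434.2  44.7] [25. 90.] 85.0 circ [434.4  46.7] 45 z 0.0697
scene 424 rect [441.3  81.8] [92. 92.] 89.5 circ [442.2  82.4] 58 z 0.0660
t 14.47 d [-179.8   44.2   53.7] r [-0.006  0.004 -0.001] n 193.0 w 0.048
```

Emit:
jog_arm --targets '[{"dx": -25, "dy": 6, "dz": 0, "rx": 0, "ry": 0, "rz": 0, "gripper": 0.45}, {"dx": -60, "dy": 15, "dz": 0, "rx": 0, "ry": 0, "rz": 0, "gripper": 0.45}, {"dx": -95, "dy": 23, "dz": 0, "rx": 0, "ry": 0, "rz": 0, "gripper": 0.45}, {"dx": -130, "dy": 32, "dz": 5, "rx": 0, "ry": 0, "rz": 0, "gripper": 0.45}, {"dx": -158, "dy": 39, "dz": 18, "rx": 0, "ry": 0, "rz": 0, "gripper": 0.45}, {"dx": -175, "dy": 43, "dz": 38, "rx": 0, "ry": 0, "rz": 0, "gripper": 0.45}, {"dx": -180, "dy": 44, "dz": 55, "rx": 0, "ry": 0, "rz": 0, "gripper": 0.45}, {"dx": -180, "dy": 44, "dz": 70, "rx": 0, "ry": 0, "rz": 0, "gripper": 0.45}]'

```text
t: 15.13
eef_pos: [0.3904, 0.2697, 0.0783]
ee_rot: [3.141, -0.0, -1.58]
force: [-0.1, -0.2, -0.5]
width: 0.0479
gripper_force: 0.0
```

```bash
python3 - <<'E'
from hold import *
go(.393,.270,.03,-1.58)
E
```

```text
t 15.13 d [-0.3 -2.6 48.3] r [ 0. -0.  0.] n 48.0 w 0.0479
```

Emit:
jog_arm --targets '[{"dx": 0, "dy": -2, "dz": 8, "rx": 0, "ry": 0, "rz": 0, "gripper": 0.45}, {"dx": 0, "dy": -2, "dz": 18, "rx": 0, "ry": 0, "rz": 0, "gripper": 0.45}, {"dx": 0, "dy": -2, "dz": 28, "rx": 0, "ry": 0, "rz": 0, "gripper": 0.45}, {"dx": 0, "dy": -2, "dz": 37, "rx": 0, "ry": 0, "rz": 0, "gripper": 0.45}, {"dx": 0, "dy": -2, "dz": 44, "rx": 0, "ry": 0, "rz": 0, "gripper": 0.45}, {"dx": 0, "dy": -2, "dz": 48, "rx": 0, "ry": 0, "rz": 0, "gripper": 0.45}, {"dx": 0, "dy": -2, "dz": 49, "rx": 0, "ry": 0, "rz": 0, "gripper": 0.45}, {"dx": 0, "dy": -2, "dz": 49, "rx": 0, "ry": 0, "rz": 0, "gripper": 0.55}]'

```text
t: 15.8
eef_pos: [0.393, 0.2682, 0.0305]
ee_rot: [3.141, -0.0, -1.582]
force: [0.7, 0.3, -1.0]
width: 0.0452
gripper_force: 0.0
```

Emit:
jog_arm --targets '[{"dx": 0, "dy": 0, "dz": 0, "rx": 0, "ry": 0, "rz": 0, "gripper": 0.6}, {"dx": 0, "dy": 0, "dz": 0, "rx": 0, "ry": 0, "rz": 0, "gripper": 0.65}, {"dx": 0, "dy": 0, "dz": 0, "rx": 0, "ry": 0, "rz": 0, "gripper": 0.7}, {"dx": 0, "dy": 0, "dz": 0, "rx": 0, "ry": 0, "rz": 0, "gripper": 0.75}, {"dx": 0, "dy": 0, "dz": 0, "rx": 0, "ry": 0, "rz": 0, "gripper": 1}, {"dx": 0, "dy": 0, "dz": 0, "rx": 0, "ry": 0, "rz": 0, "gripper": 1}, {"dx": 0, "dy": 0, "dz": 0, "rx": 0, "ry": 0, "rz": 0, "gripper": 1}, {"dx": 0, "dy": 0, "dz": 0, "rx": 0, "ry": 0, "rz": 0, "gripper": 1}]'

```text
t: 16.47
eef_pos: [0.393, 0.2685, 0.0309]
ee_rot: [-3.141, 0.0, -1.582]
force: [-1.8, -0.9, 5.9]
width: 0.0254
gripper_force: 20.0
```

```bash
python3 - <<'E'
from hold import *
s=arm.get_state();print(s['eef_pos'],s['force']);look(.022,.393,.27)
go(.670,-.154,.2,-1.58)
E
```

```text
[0.39304529 0.26852431 0.03086302] [-1.83840655 -0.94397929  5.89301033]
top 67 rect [391.3 239.5] [51. 17.] 0.9 circ [391.2 241.2] 26 z 0.0234
scene 125 rect [408.9 283.8] [47. 79.] 50.0 circ [400.5 274.8] 40 z 0.0190
t 16.57 d [ 419.5 -281.6 -169.2] r [-0.     0.    -0.002] n 533.0 w 0.0254
```

Emit:
jog_arm --targets '[{"dx": 0, "dy": 0, "dz": -10, "rx": 0, "ry": 0, "rz": 0, "gripper": 1}, {"dx": 0, "dy": 0, "dz": -34, "rx": 0, "ry": 0, "rz": 0, "gripper": 1}, {"dx": 0, "dy": 0, "dz": -70, "rx": 0, "ry": 0, "rz": 0, "gripper": 1}, {"dx": 7, "dy": -5, "dz": -106, "rx": 0, "ry": 0, "rz": 0, "gripper": 1}, {"dx": 22, "dy": -15, "dz": -134, "rx": 0, "ry": 0, "rz": 0, "gripper": 1}, {"dx": 47, "dy": -32, "dz": -145, "rx": 0, "ry": 0, "rz": 0, "gripper": 1}, {"dx": 79, "dy": -53, "dz": -148, "rx": 0, "ry": 0, "rz": 0, "gripper": 1}, {"dx": 111, "dy": -75, "dz": -148, "rx": 0, "ry": 0, "rz": 0, "gripper": 1}]'

```text
t: 17.23
eef_pos: [0.4676, 0.1562, 0.1802]
ee_rot: [-3.139, 0.002, -1.58]
force: [0.9, 0.5, -1.1]
width: 0.0251
gripper_force: 20.0
```

Emit:
jog_arm --targets '[{"dx": 31, "dy": -21, "dz": 0, "rx": 0, "ry": 0, "rz": 0, "gripper": 1}, {"dx": 62, "dy": -42, "dz": 0, "rx": 0, "ry": 0, "rz": 0, "gripper": 1}, {"dx": 94, "dy": -63, "dz": 0, "rx": 0, "ry": 0, "rz": 0, "gripper": 1}, {"dx": 126, "dy": -84, "dz": 0, "rx": 0, "ry": 0, "rz": 0, "gripper": 1}, {"dx": 158, "dy": -106, "dz": 0, "rx": 0, "ry": 0, "rz": 0, "gripper": 1}, {"dx": 190, "dy": -127, "dz": 0, "rx": 0, "ry": 0, "rz": 0, "gripper": 1}, {"dx": 222, "dy": -149, "dz": 0, "rx": 0, "ry": 0, "rz": 0, "gripper": 1}, {"dx": 250, "dy": -168, "dz": 0, "rx": 0, "ry": 0, "rz": 0, "gripper": 1}]'

```text
t: 17.9
eef_pos: [0.6327, -0.0976, 0.1779]
ee_rot: [3.141, -0.0, -1.582]
force: [0.8, 1.2, 0.4]
width: 0.0251
gripper_force: 20.0
```

```bash
python3 - <<'E'
from hold import *
go(.670,-.154,.12,-1.58)
E
```

```text
t 17.9 d [ 56.  -38.   57.9] r [ 0.001 -0.    -0.002] n 89.0 w 0.0251
```

Emit:
jog_arm --targets '[{"dx": 20, "dy": -13, "dz": 0, "rx": 0, "ry": 0, "rz": 0, "gripper": 1}, {"dx": 38, "dy": -26, "dz": 8, "rx": 0, "ry": 0, "rz": 0, "gripper": 1}, {"dx": 50, "dy": -34, "dz": 20, "rx": 0, "ry": 0, "rz": 0, "gripper": 1}, {"dx": 56, "dy": -38, "dz": 32, "rx": 0, "ry": 0, "rz": 0, "gripper": 1}, {"dx": 56, "dy": -38, "dz": 42, "rx": 0, "ry": 0, "rz": 0, "gripper": 1}, {"dx": 56, "dy": -38, "dz": 50, "rx": 0, "ry": 0, "rz": 0, "gripper": 1}, {"dx": 56, "dy": -38, "dz": 55, "rx": 0, "ry": 0, "rz": 0, "gripper": 1}, {"dx": 56, "dy": -38, "dz": 56, "rx": 0, "ry": 0, "rz": 0, "gripper": 1}]'

```text
t: 18.57
eef_pos: [0.6684, -0.1505, 0.1213]
ee_rot: [3.14, 0.0, -1.581]
force: [-0.2, 1.0, 0.0]
width: 0.0248
gripper_force: 20.0
```

```bash
python3 - <<'E'
from hold import *
go(.670,-.154,.094,-1.58); s=arm.get_state();print(s['force']);look(s['eef_pos'][2]-.009,*s['eef_pos'][:2])
f=grab('scene'); V=f['view'];c=V[:3,:3]@np.array([.670,-.154,.08])+V[:3,3]; u=int(f['fx']*c[0]/c[2]+f['cx']);v=int(f['fy']*c[1]/c[2]+f['cy'])
cv2.imwrite('pics/a8.png',cv2.resize(f['frame'][v-40:v+40,u-40:u+40,::-1],None,fx=5,fy=5,interpolation=cv2.INTER_CUBIC))
E
```

```text
t 18.57 d [ 3.5 -1.7 27.3] r [ 0.002  0.    -0.001] n 28.0 w 0.0248
[-0.18463345  1.01746381  0.04962383]
top 71 rect [ 669.1 -120.1] [16. 61.] 88.9 circ [ 668.9 -126.7] 30 z 0.1139
scene 223 rect [ 677.2 -139. ] [63. 76.] 60.1 circ [ 673.2 -145.3] 40 z 0.1116
```

View pics/a8.png

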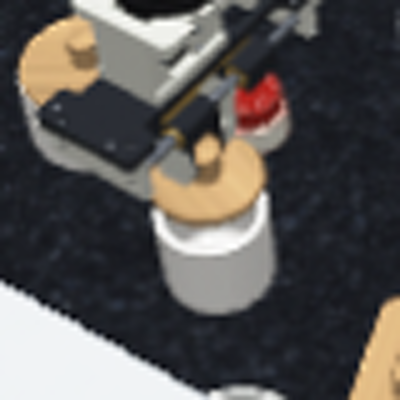

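Emit:
jog_arm --targets '[{"dx": 2, "dy": -1, "dz": 0, "rx": 0, "ry": 0, "rz": 0, "gripper": 1}, {"dx": 4, "dy": -2, "dz": 2, "rx": 0, "ry": 0, "rz": 0, "gripper": 1}, {"dx": 4, "dy": -2, "dz": 7, "rx": 0, "ry": 0, "rz": 0, "gripper": 1}, {"dx": 4, "dy": -2, "dz": 12, "rx": 0, "ry": 0, "rz": 0, "gripper": 1}, {"dx": 4, "dy": -2, "dz": 17, "rx": 0, "ry": 0, "rz": 0, "gripper": 1}, {"dx": 4, "dy": -2, "dz": 21, "rx": 0, "ry": 0, "rz": 0, "gripper": 1}, {"dx": 4, "dy": -2, "dz": 24, "rx": 0, "ry": 0, "rz": 0, "gripper": 1}, {"dx": 4, "dy": -2, "dz": 25, "rx": 0, "ry": 0, "rz": 0, "gripper": 1}]'

```text
t: 19.38
eef_pos: [0.6709, -0.1557, 0.0966]
ee_rot: [3.14, 0.0, -1.582]
force: [-0.7, 0.5, 0.1]
width: 0.025
gripper_force: 20.0
```

```bash
python3 - <<'E'
from hold import *
go(.670,-.155,.092,-1.58); s=arm.get_state();print(s['force']);look(s['eef_pos'][2]-.009,*s['eef_pos'][:2])
E
```

```text
t 19.38 d [-0.7  0.9  4.6] r [ 0.001  0.    -0.002] n 5.0 w 0.025
[-0.70149668  0.48302247  0.11038515]
top 72 rect [ 670.  -125.6] [17. 58.] 88.9 circ [ 669.8 -132.3] 29 z 0.0891
scene 218 rect [ 678.9 -145. ] [64. 77.] 59.9 circ [ 675.2 -151.4] 40 z 0.0864
```

Aligned; seat it, release and rise.

Emit:
jog_arm --targets '[{"dx": 0, "dy": 0, "dz": 3, "rx": 0, "ry": 0, "rz": 0, "gripper": 1}, {"dx": 0, "dy": 0, "dz": 5, "rx": 0, "ry": 0, "rz": 0, "gripper": 0.8}, {"dx": 0, "dy": 0, "dz": 5, "rx": 0, "ry": 0, "rz": 0, "gripper": 0.5}, {"dx": 0, "dy": 0, "dz": 5, "rx": 0, "ry": 0, "rz": 0, "gripper": 0.5}, {"dx": 0, "dy": 0, "dz": 0, "rx": 0, "ry": 0, "rz": 0, "gripper": 0.45}, {"dx": 0, "dy": 0, "dz": -20, "rx": 0, "ry": 0, "rz": 0, "gripper": 0.45}, {"dx": 0, "dy": 0, "dz": -50, "rx": 0, "ry": 0, "rz": 0, "gripper": 0.45}, {"dx": -10, "dy": 0, "dz": -70, "rx": 0, "ry": 0, "rz": 0, "gripper": 0.45}]'

```text
t: 20.15
eef_pos: [0.672, -0.1471, 0.1703]
ee_rot: [-3.14, -0.001, -1.583]
force: [0.3, 1.1, 0.3]
width: 0.0478
gripper_force: 0.0
```

```bash
python3 - <<'E'
from hold import *
look(.082,.670,-.154); look(.022,.675,.022,85)
go(.677,.022,.08,.314); s=arm.get_state(); print(s['q'])
E
```

```text
top 59 rect [ 673.4 -125.1] [16. 55.] 84.9 circ [ 672.9 -131.2] 28 z 0.0823
scene 275 rect [ 677.6 -151.6] [77. 78.] 32.3 circ [ 676.3 -152.3] 41 z 0.0805
top few 19
scene 562 rect [680.8  26.3] [122.  78.] 18.3 circ [680.4  26.2] 65 z 0.0202
t 20.35 d [-167.4   -3.2   89. ] r [-0.002 -0.002 -1.895] n 190.0 w 0.0484
[ 6.95578900e-02  4.10116986e-01 -3.00575853e-02 -1.23465579e-04
 -1.12837028e+00 -8.00997733e-02]
```

Emit:
jog_arm --targets '[{"dx": -15, "dy": 0, "dz": 0, "rx": 0, "ry": 0, "rz": 0.11, "gripper": 0.45}, {"dx": -40, "dy": 0, "dz": 0, "rx": 0, "ry": 0, "rz": 0.23, "gripper": 0.45}, {"dx": -68, "dy": -1, "dz": 0, "rx": 0, "ry": 0, "rz": 0.35, "gripper": 0.45}, {"dx": -96, "dy": -1, "dz": 5, "rx": 0, "ry": 0, "rz": 0.47, "gripper": 0.45}, {"dx": -124, "dy": -2, "dz": 15, "rx": 0, "ry": 0, "rz": 0.59, "gripper": 0.45}, {"dx": -148, "dy": -2, "dz": 30, "rx": 0, "ry": 0, "rz": 0.71, "gripper": 0.45}, {"dx": -162, "dy": -2, "dz": 48, "rx": 0, "ry": 0, "rz": 0.83, "gripper": 0.45}, {"dx": -167, "dy": -2, "dz": 65, "rx": 0, "ry": 0, "rz": 0.95, "gripper": 0.45}]'

```text
t: 21.02
eef_pos: [0.6747, 0.0234, 0.101]
ee_rot: [3.141, -0.001, -2.536]
force: [0.3, -0.4, -0.5]
width: 0.0481
gripper_force: 0.0
```

```bash
python3 - <<'E'
from hold import *
go(.676,.022,.031,-2.822)
E
```

```text
t 21.02 d [-0.3 -1.9 70. ] r [ 0.    -0.001  0.286] n 70.0 w 0.0481
```

Emit:
jog_arm --targets '[{"dx": 0, "dy": -1, "dz": 5, "rx": 0, "ry": 0, "rz": 0.1, "gripper": 0.45}, {"dx": 0, "dy": -2, "dz": 14, "rx": 0, "ry": 0, "rz": 0.2, "gripper": 0.45}, {"dx": 0, "dy": -2, "dz": 26, "rx": 0, "ry": 0, "rz": 0.286, "gripper": 0.45}, {"dx": 0, "dy": -2, "dz": 40, "rx": 0, "ry": 0, "rz": 0.286, "gripper": 0.45}, {"dx": 0, "dy": -2, "dz": 53, "rx": 0, "ry": 0, "rz": 0.286, "gripper": 0.45}, {"dx": 0, "dy": -2, "dz": 63, "rx": 0, "ry": 0, "rz": 0.286, "gripper": 0.45}, {"dx": 0, "dy": -2, "dz": 69, "rx": 0, "ry": 0, "rz": 0.286, "gripper": 0.45}, {"dx": 0, "dy": -2, "dz": 71, "rx": 0, "ry": 0, "rz": 0.286, "gripper": 0.45}]'

```text
t: 21.68
eef_pos: [0.6754, 0.0192, 0.0299]
ee_rot: [3.141, -0.003, -2.818]
force: [-0.8, -0.4, 1.0]
width: 0.0482
gripper_force: 0.0
```

Emit:
jog_arm --targets '[{"dx": 0, "dy": 0, "dz": 0, "rx": 0, "ry": 0, "rz": 0, "gripper": 0.55}, {"dx": 0, "dy": 0, "dz": 0, "rx": 0, "ry": 0, "rz": 0, "gripper": 0.65}, {"dx": 0, "dy": 0, "dz": 0, "rx": 0, "ry": 0, "rz": 0, "gripper": 0.75}, {"dx": 0, "dy": 0, "dz": 0, "rx": 0, "ry": 0, "rz": 0, "gripper": 0.82}, {"dx": 0, "dy": 0, "dz": 0, "rx": 0, "ry": 0, "rz": 0, "gripper": 1}, {"dx": 0, "dy": 0, "dz": 0, "rx": 0, "ry": 0, "rz": 0, "gripper": 1}, {"dx": 0, "dy": 0, "dz": 0, "rx": 0, "ry": 0, "rz": 0, "gripper": 1}, {"dx": 0, "dy": 0, "dz": 0, "rx": 0, "ry": 0, "rz": 0, "gripper": 1}]'

```text
t: 22.35
eef_pos: [0.6767, 0.0198, 0.0322]
ee_rot: [-3.141, 0.001, -2.817]
force: [-1.3, 2.1, 5.2]
width: 0.0177
gripper_force: 20.0
```

```bash
python3 - <<'E'
from hold import *
s=arm.get_state();print(s['eef_pos'],s['ee_rot'],s['force']);look(.022,.676,.022,85)
go(.645,.200,.10,-2.822-.53)
E
```

```text
[0.67671907 0.01980425 0.03219334] [-3.14147675e+00  8.81006024e-04 -2.81749267e+00] [-1.2946911   2.08392939  5.21420718]
top 234 rect [641.2   4.5] [45. 78.] 19.9 circ [643.8   5.4] 40 z 0.0241
scene 392 rect [693.1  23.9] [100.  78.] 18.0 circ [690.4  24.2] 57 z 0.0200
t 22.45 d [-27.4 180.9 -67.8] r [0.    0.001 0.534] n 195.0 w 0.0179
```

Emit:
jog_arm --targets '[{"dx": 0, "dy": 0, "dz": -10, "rx": 0, "ry": 0, "rz": 0, "gripper": 1}, {"dx": 0, "dy": 0, "dz": -34, "rx": 0, "ry": 0, "rz": 0, "gripper": 1}, {"dx": 0, "dy": 0, "dz": -70, "rx": 0, "ry": 0, "rz": 0.08, "gripper": 1}, {"dx": -3, "dy": 20, "dz": -95, "rx": 0, "ry": 0, "rz": 0.18, "gripper": 1}, {"dx": -8, "dy": 52, "dz": -100, "rx": 0, "ry": 0, "rz": 0.28, "gripper": 1}, {"dx": -13, "dy": 86, "dz": -100, "rx": 0, "ry": 0, "rz": 0.38, "gripper": 1}, {"dx": -18, "dy": 120, "dz": -100, "rx": 0, "ry": 0, "rz": 0.48, "gripper": 1}, {"dx": -24, "dy": 152, "dz": -96, "rx": 0, "ry": 0, "rz": 0.534, "gripper": 1}]'

```text
t: 23.12
eef_pos: [0.6506, 0.1727, 0.1291]
ee_rot: [3.141, 0.001, 2.925]
force: [0.5, 0.5, -1.3]
width: 0.0178
gripper_force: 20.0
```

```bash
python3 - <<'E'
from hold import *
go(.644,.200,.1,-2.822-.53)
E
```

```text
t 23.12 d [12.3 25.2 29.1] r [ 0.001  0.001 -0.006] n 40.0 w 0.0178
```

Emit:
jog_arm --targets '[{"dx": 4, "dy": 8, "dz": 2, "rx": 0, "ry": 0, "rz": 0, "gripper": 1}, {"dx": 8, "dy": 16, "dz": 7, "rx": 0, "ry": 0, "rz": 0, "gripper": 1}, {"dx": 11, "dy": 22, "dz": 13, "rx": 0, "ry": 0, "rz": 0, "gripper": 1}, {"dx": 12, "dy": 25, "dz": 18, "rx": 0, "ry": 0, "rz": 0, "gripper": 1}, {"dx": 12, "dy": 25, "dz": 23, "rx": 0, "ry": 0, "rz": 0, "gripper": 1}, {"dx": 12, "dy": 25, "dz": 26, "rx": 0, "ry": 0, "rz": 0, "gripper": 1}, {"dx": 12, "dy": 25, "dz": 28, "rx": 0, "ry": 0, "rz": 0, "gripper": 1}, {"dx": 12, "dy": 25, "dz": 28, "rx": 0, "ry": 0, "rz": 0, "gripper": 1}]'

```text
t: 23.78
eef_pos: [0.6442, 0.1973, 0.0989]
ee_rot: [-3.141, -0.001, 2.93]
force: [-1.4, 0.9, -1.3]
width: 0.0176
gripper_force: 20.0
```

```bash
python3 - <<'E'
from hold import *
go(.644,.200,.074,-2.822-.53); s=arm.get_state();print(s['eef_pos'],s['ee_rot']);look(s['eef_pos'][2]-.010,*s['eef_pos'][:2],90)
f=grab('scene'); V=f['view'];c=V[:3,:3]@np.array([.644,.200,.06])+V[:3,3]; u=int(f['fx']*c[0]/c[2]+f['cx']);v=int(f['fy']*c[1]/c[2]+f['cy'])
cv2.imwrite('pics/a9.png',cv2.resize(f['frame'][v-40:v+40,u-40:u+40,::-1],None,fx=5,fy=5,interpolation=cv2.INTER_CUBIC))
E
```

```text
t 23.78 d [ 0.8  2.6 24.9] r [-0.001 -0.001 -0.001] n 25.0 w 0.0176
[0.64422534 0.1972744  0.09891418] [-3.14088242e+00 -7.16409208e-04  2.93037219e+00]
top 248 rect [606.9 202.3] [79. 43.] 78.8 circ [609.5 200.4] 41 z 0.0906
scene 412 rect [666.7 193.4] [78. 85.] 78.2 circ [666.8 197.2] 53 z 0.0869
```

View pics/a9.png

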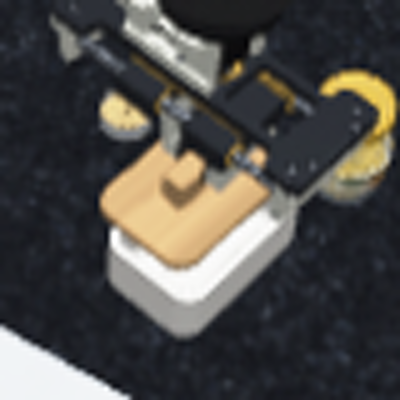

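Emit:
jog_arm --targets '[{"dx": 1, "dy": 3, "dz": 0, "rx": 0, "ry": 0, "rz": 0, "gripper": 1}, {"dx": 2, "dy": 6, "dz": 2, "rx": 0, "ry": 0, "rz": 0, "gripper": 1}, {"dx": 2, "dy": 6, "dz": 7, "rx": 0, "ry": 0, "rz": 0, "gripper": 1}, {"dx": 2, "dy": 6, "dz": 12, "rx": 0, "ry": 0, "rz": 0, "gripper": 1}, {"dx": 2, "dy": 6, "dz": 17, "rx": 0, "ry": 0, "rz": 0, "gripper": 1}, {"dx": 2, "dy": 6, "dz": 21, "rx": 0, "ry": 0, "rz": 0, "gripper": 1}, {"dx": 2, "dy": 6, "dz": 24, "rx": 0, "ry": 0, "rz": 0, "gripper": 1}, {"dx": 2, "dy": 6, "dz": 24, "rx": 0, "ry": 0, "rz": 0, "gripper": 1}]'

```text
t: 24.6
eef_pos: [0.6431, 0.2043, 0.0744]
ee_rot: [-3.141, -0.001, 2.931]
force: [0.1, -0.2, -1.0]
width: 0.0174
gripper_force: 20.0
```

```bash
python3 - <<'E'
from hold import *
go(.643,.203,.069,-2.822-.53); s=arm.get_state();print(s['eef_pos'],s['force']);look(s['eef_pos'][2]-.010,*s['eef_pos'][:2],90)
E
```

```text
t 24.6 d [-0.2 -1.3  5.4] r [-0.001 -0.001  0.   ] n 6.0 w 0.0174
[0.643076   0.2042811  0.07443217] [ 0.05765402 -0.2480052  -1.0152313 ]
top 244 rect [605.3 209.3] [78. 43.] 78.9 circ [606.7 208.6] 40 z 0.0658
scene 397 rect [665.8 200.1] [78. 84.] 78.3 circ [665.9 203.8] 52 z 0.0627
```

Emit:
jog_arm --targets '[{"dx": -1, "dy": -1, "dz": 3, "rx": 0, "ry": 0, "rz": 0, "gripper": 1}, {"dx": -1, "dy": -1, "dz": 5, "rx": 0, "ry": 0, "rz": 0, "gripper": 1}, {"dx": -1, "dy": -1, "dz": 5, "rx": 0, "ry": 0, "rz": 0, "gripper": 0.8}, {"dx": -1, "dy": -1, "dz": 5, "rx": 0, "ry": 0, "rz": 0, "gripper": 0.5}, {"dx": -1, "dy": -1, "dz": 3, "rx": 0, "ry": 0, "rz": 0, "gripper": 0.5}, {"dx": -1, "dy": -1, "dz": -15, "rx": 0, "ry": 0, "rz": 0, "gripper": 0.5}, {"dx": -1, "dy": -1, "dz": -45, "rx": 0, "ry": 0, "rz": 0, "gripper": 0.5}, {"dx": -1, "dy": -1, "dz": -80, "rx": 0, "ry": 0, "rz": 0, "gripper": 0.5}]'

```text
t: 25.37
eef_pos: [0.6432, 0.2028, 0.1548]
ee_rot: [-3.139, -0.003, 2.931]
force: [1.0, 0.0, 0.3]
width: 0.0421
gripper_force: 0.0
```

Emit:
jog_arm --targets '[{"dx": 20, "dy": 0, "dz": -110, "rx": 0, "ry": 0, "rz": 0, "gripper": 0.5}, {"dx": 50, "dy": 0, "dz": -120, "rx": 0, "ry": 0, "rz": 0, "gripper": 0.5}, {"dx": 85, "dy": 0, "dz": -120, "rx": 0, "ry": 0, "rz": 0, "gripper": 0.5}, {"dx": 120, "dy": 0, "dz": -120, "rx": 0, "ry": 0, "rz": 0, "gripper": 0.5}, {"dx": 150, "dy": 0, "dz": -120, "rx": 0, "ry": 0, "rz": 0, "gripper": 0.5}, {"dx": 170, "dy": 0, "dz": -120, "rx": 0, "ry": 0, "rz": 0, "gripper": 0.5}, {"dx": 180, "dy": 0, "dz": -120, "rx": 0, "ry": 0, "rz": 0, "gripper": 0.5}, {"dx": 180, "dy": 0, "dz": -120, "rx": 0, "ry": 0, "rz": 0, "gripper": 0.5}]'

```text
t: 26.03
eef_pos: [0.4665, 0.2414, 0.2771]
ee_rot: [3.139, 0.001, 2.934]
force: [0.0, -0.5, -0.9]
width: 0.044
gripper_force: 0.0
```

```bash
python3 - <<'E'
from hold import *
for a in((.060,.646,.203,85),(.068,.436,.078),(.082,.67,-.154),(.074,.604,-.322)): look(*a)
f=grab('scene'); cv2.imwrite('pics/fin.png',cv2.resize(f['frame'][110:300,110:390,::-1],None,fx=2.8,fy=2.8,interpolation=cv2.INTER_CUBIC)); print(arm.get_state()['t'])
E
```

```text
top 674 rect [644.7 200.5] [ 79. 120.] 78.0 circ [645.  200.9] 65 z 0.0617
scene 619 rect [650.1 202.7] [ 78. 120.] 78.1 circ [649.5 202.6] 64 z 0.0580
top 677 rect [434.6  76.9] [90. 90.] 89.6 circ [434.   77.5] 57 z 0.0697
scene 427 rect [441.3  81.8] [92. 92.] 89.5 circ [442.2  82.4] 58 z 0.0662
top 365 rect [ 670.2 -155.5] [77. 75.] 43.7 circ [ 670.5 -155.6] 40 z 0.0836
scene 278 rect [ 677.6 -151.6] [77. 78.] 32.3 circ [ 676.3 -152.3] 41 z 0.0803
top 674 rect [ 602.9 -320.5] [ 97. 100.] 88.2 circ [ 603.1 -320. ] 52 z 0.0760
scene 396 rect [ 608.5 -316.1] [106.  97.] 39.1 circ [ 607.6 -316.2] 54 z 0.0729
26.4833
```

View pics/fin.png

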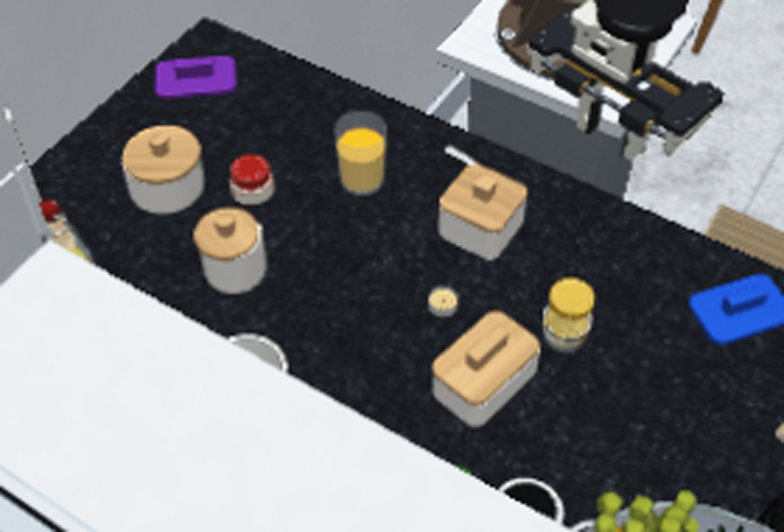

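The picture shows all four lids on their pots: large (162,150), small (228,230), square (483,195) and oblong (487,355). The juice at (360,150) is standing. One tilt check before handing in, since the small lid shows a white crescent.

```bash
python3 - <<'E'
from h import *
for n in('top','scene'):
    f=grab(n);P=cloud(f);b=f['frame'][...,0].astype(int)-f['frame'][...,2]>40
    for k,(x,y,h) in dict(obl=(.646,.203,.06),sq=(.437,.079,.068),sm=(.672,-.154,.082),lg=(.604,-.321,.074)).items():
        d=np.hypot(P[...,0]-x,P[...,1]-y); q=P[b&(d<.055)&(abs(P[...,2]-h)<.007)]
        c=np.linalg.lstsq(np.c_[q[:,:2]-[x,y],np.ones(len(q))],q[:,2],rcond=None)[0]; print(n,k,len(q),c.round(3))
E
```

```text
top obl 538 [0.003 0.002 0.061]
top sq 633 [0.002 0.003 0.069]
top sm 350 [-0.002 -0.012  0.083]
top lg 628 [ 0.002 -0.003  0.076]
scene obl 490 [-0.003 -0.001  0.058]
scene sq 398 [0.002 0.001 0.066]
scene sm 266 [ 0.008 -0.003  0.08 ]
scene lg 389 [ 0.001 -0.014  0.073]
```

All level and at the right height.

```bash
python3 -c "
from station import arm
print(arm.job_done())"
```

```text
the job is handed in; nothing more can be done
None
```

All four lids are on their own pots, knob up and measured level and fully seated, with the juice glass still standing; the job was handed in after about 27 s of robot time, and no verdict came back.

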